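# Set the sample cell in the light path and switch on the lamp

## Robot

A 6-joint arm with a two-finger parallel gripper is mounted at the origin on the work surface. World frame = base frame: x ahead of the robot, y to its left, z up, the work surface at z = 0. Lengths are in m, angles in rad, forces in N, time in s.
With the tool pointing down it reaches from about 0.325 to 0.925 m from the base axis. Payload 3.1 kg.
Tool frame: the origin (TCP) lies on the centre line of the jaws, within the pads' length; the fingertips stand manip.finger_overhang ahead of it and the grasp point (between the pads) lies 8 mm behind it (manip.finger_overhang is the distance from the TCP to the fingertips, in m); x points along the fingers, z is the direction in which the jaws open and shut, and the axes are right-handed (so a half turn about x gives the same grasp; the last joint's range is limited). The gripper opens to 85 mm and grips with 20 to 120 N. Pads are 22 mm wide; open, the fingers measure 114 mm over their backs; the gripper's body (76 mm by 85 mm) begins 54 mm behind the grasp point. The pads swing forward as they close: fully open they stand 13 mm farther back than shut.
Start: joints at [-1.398, 0.217, 1.613, -0, 1.311, -0.112], TCP at [0.176, -0.6, 0.242] pointing down, gripper open.
Joint ranges: [-2.75, 2.75], [-0.78, 2.1], [0.31, 2.55], [-1.13, 4.27], [0.13, 2.63], [-2.58, 2.58]. Speed limits (rad/s): [2.79, 2.79, 3.14, 3.14, 3.14, 3.14].

## Interface

Orientations are given as [roll, pitch, yaw] about the fixed x, y, z axes, in that order (R = Rz(yaw) Ry(pitch) Rx(roll)).
In Python, from rig import manip gives the robot as it stands.
- The arm moves only by the tool arm_command, never from a script. Its argument "series" is text: rows parted by semicolons, each of 5 numbers parted by spaces: the shift along the tool's x, y, z in cm, then the turn about the tool's x in degrees, then the opening, from -1 (shut) to 1 (fully open). In form: tx ty tz roll fingers; .... A call has 1 to 5 rows; each row is the pose to reach, as a shift and turn from the pose measured when the call began, along the tool's axes at that moment; what a row does not reach only later rows make up. A row lasts 1/10 s, in which the tool goes at most 50 mm and 8.59 degrees, less where a joint would pass 70% of its speed; a pose out of reach is approached as far as the arm can. A call with a gripper value outside its range is refused whole. The fingers move at their own pace and stop on an object; "grip_force" is the grip in N (left out, the last holds). Time passes only in rows, so rows that repeat a pose let the fingers close. It gives the time, the measured TCP pose, the force and the opening at its end, in the units of the state.
- manip.read_state(): the state, without advancing time (a new reading comes with each control period).
- manip.read_camera(name): name is "scene" or "top" or "wrist"; returns the picture (384x512x3 uint8, red, green, blue); there is no depth.
- manip.get_calibration(name): a dict with "fovy" (degrees; the focal length in pixels is half the picture's height over the tangent of half this angle, whatever the lens; pixels are square), "cx", "cy" (the principal point, pixels), "k1" (the pictures are not rectified: a ray, as slopes to the right and down, at radius r is drawn at 1 + k1 r^2 times it, then the intrinsics apply), "T" (4x4, takes a point from camera to world coordinates); the wrist camera has in their place "tool_from_camera" (4x4, takes a point from camera to tool coordinates, whose origin is the TCP and whose axes are the tool frame's). Camera axes: x right, y down, z forward; pixel columns grow to the right and rows downward; lengths in m; the calibration is good to about 2 mm. A picture is of the moment at which its call begins: read the wrist's pose just before it. get_calibration takes no time and is no camera call.
- manip.job_done(): hands the job in, once; it reports no verdict.
The state is a dict: "time_s": time; "joints": joint angles; "joint_velocities": joint speeds; "effort": joint torques, N m; "tcp_pos": TCP position; "tool_rot": TCP orientation; "wrist_force": force on the tool from outside, world axes, zero at the start; "ft_torque": the same for the moment, N m; "width": opening from 0.0 (shut) to 1.0 (fully open).
Only numpy, scipy, OpenCV 4.12 (cv2) and the standard library are available. Lean on these libraries where they do the work, as an engineer would, in place of code of your own. Each camera call takes 0.05 s, during which the arm holds its last target.

## Task

Take the windowed sample cell out of the plywood rack, stand it on the black rubber pad and let go so that you can take it again by the two ribbed sides, because at the optical bench there is no room for fingers on the windowed sides. Then lower it, without dropping it, fully down into the square socket between the two towers of the optical bench with its clear windows facing the towers, so that the light path runs through them, and let go. Only then switch on the lamp by pushing the lever on the supply box all the way over, away from the robot; leave the blank cell in the rack and everything else where it is.

Things in the scene. Friction and masses are not known exactly. Their poses are not given: they have to be found in the camera images.
- cell_mid (a point): centre, half-way up, of the loose white-plastic sample cell: upright square column 50 x 50 x 120 mm, 0.17 to 0.35 kg. Its x axis is the normal of the two clear glass windows (either is as good), y that of the two solid ribbed sides, z up. It starts upright in either bay of the rack, x along the rack's x to within 0.03 rad, windows to the open sides of the bay.
- cell_top (a point): centre of the sample cell's flat top, 60 mm above cell_mid. The top 40 mm is a solid collar, flat on all four sides, the place to grip; below it the windows (34 mm wide, sunk 3 mm) reach down to 28 mm above the underside. The top shows a round dark mouth and a dark bar mark along each of the two windowed edges.
- bench: fixed optical bench, origin under its centre below the seat, same axes. Base plate 130 (x) x 192 (y) x 12 mm, 80 mm square aluminium socket block, and two grey towers (lamp at -y, detector at +y) 60 mm wide in x, 37 to 91 mm from the centre in y, 140 mm high (lamp's fins 146 mm): no room for fingers on the cell's sides that face them, free on the +-x sides.
- blank_mid (a point): centre, half-way up, of the loose blank cell: same outer size and white plastic as the sample cell, but no windows and a plain top without mouth or marks. It stands in the other bay of the rack and must stay there.
- rack: fixed plywood rack, origin under its centre, base 76 (x) x 148 (y) mm. Two bays, centres at y = -34.5 and +34.5 mm, floor 10 mm high: cells in it reach 130 mm. Walls 10 mm thick, 56 mm long in x, at y = -69, 0, +69 mm, rise to 134 mm, about 4 mm from the cells: no room for fingers. Open to +x and -x above 22 mm high lips (inner faces at x = +-29 mm). Lift cells straight up.
- pad_top (a point): centre of the top face of the fixed black rubber pad, 140 x 140 mm, top 4 mm above the table; z up.
- seat (a point): centre of the socket's floor in the fixed optical bench, 22 mm above the table. The light path runs along this point's y axis; z up. Square socket 54 x 54 mm, sides along x and y, 28 mm deep, mouth 50 mm above the table with a 4 mm lead-in chamfer. A fully seated cell has its underside on this floor, its top 142 mm above the table.
- lamp_tip (a point): centre of the black ball (26 mm diameter) at the end of the lamp lever, about 142 mm above the table. The lever is a 10 mm rod, 80 mm from pivot to ball centre.
- supply: fixed grey lamp supply box 110 (x) x 100 (y) x 50 mm, origin under its centre. On its top, on a block 70 x 50 x 25 mm, is the lamp lever, whose pivot axis is along the box's y, 72 mm above the table over the box's centre. The box's +x points away from the robot.
- lamp (a joint): lamp lever angle, rad: 0 = off, leaning 0.5 rad towards the robot (the supply box's -x); 1.0 = fully on, at its stop, leaning 0.5 rad towards +x. It is stiff enough to stay where it is left; about 1 N at the ball moves it.
- battery: loose flat battery holder with two round cells, 64 x 26 x 18 mm, origin under its centre
- strip: loose white plastic strip, 130 x 18 x 8 mm, lying lengthwise away from the robot; origin under its centre
- breadboard: loose white breadboard, 55 x 165 x 9 mm, close in front of the robot; origin under its centre
- board: loose flat circuit board with pin rows and a socket, 53 x 100 mm, up to 15 mm high, close in front of the robot; origin under its centre
Mind the look-alikes: they are no part of the job. What is shaped like the part that bears cell_mid but blue is not meant.

How it is judged:
On the way, in this order (a step that is already met when the one before it is completed fails the run):
1. the sample cell stands on the rubber pad, released (contact force between the fingers and cell below 0.05 N and z of cell_mid in the frame of pad_top below 0.064 m and horizontal distance between cell_mid and pad_top below 0.06 m and angle between cell_mid's own z axis and vertical below 0.08 rad), for 0.2 s.
2. the sample cell is lowered into the socket in the gripper, to within 8 mm of the floor, windows to the towers, lamp still off (contact force between the fingers and cell above 0.5 N and z of cell_mid in the frame of seat below 0.068 m and horizontal distance between cell_mid and seat below 0.006 m and angle between the x axis of cell_mid and the y axis of seat, either way round below 0.12 rad and value of joint lamp below 0.4 rad), for 0.04 s.
3. the cell is fully seated and released, lamp still off (z of cell_mid in the frame of seat below 0.063 m and horizontal distance between cell_mid and seat below 0.005 m and angle between cell_mid's own z axis and vertical below 0.06 rad and angle between the x axis of cell_mid and the y axis of seat, either way round below 0.1 rad and contact force between the fingers and cell below 0.05 N and value of joint lamp below 0.4 rad), for 0.2 s.
4. the lamp lever is pushed over (value of joint lamp above 0.85 rad), for 0.1 s.
At the end, for the whole second after the job is handed in: Sample cell in the socket: within 3 mm of its floor and 5 mm of its centre, upright to 0.06 rad, window normal within 0.1 rad of the light path, released, at rest; lamp lever at 0.85 rad or more; blank cell upright, within 15 mm of its start, other loose things within 25 mm (z of cell_mid in the frame of seat below 0.063 m and horizontal distance between cell_mid and seat below 0.005 m and angle between cell_mid's own z axis and vertical below 0.06 rad and angle between the x axis of cell_mid and the y axis of seat, either way round below 0.1 rad and contact force between the fingers and cell below 0.05 N and linear speed of cell below 0.02 m/s and value of joint lamp above 0.85 rad and angle between blank_mid's own z axis and vertical below 0.08 rad); the robot touches nothing.
It fails at once if the blank cell is moved more than 15 mm from its place (distance of blank_mid from where it was at the start of the episode above 0.015 m).
It fails at once if one of the other loose things is moved more than 25 mm (distance of any of battery, strip, breadboard, board from where it was at the start of the episode above 0.025 m).
It also fails if it takes over 72 s, if anything falls off the work surface, if the arm or the gripper's body presses on something with over 40 N, if the wrist force passes 120 N, or if a joint passes its speed limit or range.

## Working session

There is one attempt and no reset: what is moved stays moved. The work goes in short steps, Python scripts to look and compute and a tool call to move; the robot and the scene stay as the last step left them, time stands still between calls to the robot, and variables do not carry over. Pictures are saved under pics/ and viewed, and the job is handed in when it is done.

Besides the shell and the picture viewer there is one more tool, called after ">>>" as a command line: name --argument value ..., lists and objects as JSON in quotes. arm_command: Moves the arm, as the interface text tells. Its arguments: {"type":"object","properties":{"series":{"type":"string"},"grip_force":{"type":"number"}},"required":["series"]}

```bash
ls; mkdir -p pics; python3 - <<'E'
from rig import manip
import cv2
print(manip.finger_overhang, manip.read_state())
for n in ["scene","top","wrist"]:
    print(n, manip.get_calibration(n))
    cv2.imwrite(f"pics/{n}0.png", cv2.cvtColor(manip.read_camera(n),cv2.COLOR_RGB2BGR))
E
```

```text
pics
0.011 {'time_s': 0.0, 'joints': array([-1.39817102e+00,  2.17762828e-01,  1.61495088e+00, -3.08509104e-05,
        1.31130210e+00, -1.12189186e-01]), 'joint_velocities': array([-4.81151059e-04, -1.61354518e-03, -7.66243219e-04, -9.52994649e-06,
       -1.60505743e-03,  1.03556068e-03]), 'effort': array([ 7.22330587e-04, -3.96846485e+01, -3.03851223e+01, -3.07958476e-05,
        9.64166829e-03,  1.91016184e-06]), 'tcp_pos': array([ 0.17549307, -0.59902177,  0.24095412]), 'tool_rot': array([3.04170035, 1.56837299, 1.75572648]), 'wrist_force': array([-0.29567515, -0.23291394,  0.08795224]), 'ft_torque': array([0.01970215, 0.0131669 , 0.00557032]), 'width': 0.9988050672739283}
scene {'fovy': 42.24007709965411, 'cx': 255.90472764544234, 'cy': 194.27345437152636, 'k1': -0.07598143424278805, 'T': array([[ 0.1365385 ,  0.53283517, -0.83513108,  1.72500368],
       [ 0.99048913, -0.08788469,  0.10586583, -0.15733292],
       [-0.01698619, -0.84164301, -0.53976709,  0.90742356],
       [ 0.        ,  0.        ,  0.        ,  1.        ]])}
top {'fovy': 47.19887253670515, 'cx': 252.891556
[... 183 characters left out ...]
135991e-04, -7.89608932e-03,
        -1.59031887e-02],
       [ 7.68434275e-03, -1.82357563e-01, -9.83202253e-01,
         1.07477475e+00],
       [ 0.00000000e+00,  0.00000000e+00,  0.00000000e+00,
         1.00000000e+00]])}
wrist {'fovy': 62.497322730869, 'cx': 254.27013822951463, 'cy': 189.37517738871156, 'k1': 0.008997146541419249, 'tool_from_camera': array([[ 1.23210766e-03, -3.20260266e-01,  9.47328794e-01,
        -1.31759480e-01],
       [ 3.17074006e-04, -9.47329340e-01, -3.20260863e-01,
         8.18430687e-02],
       [ 9.99999191e-01,  6.94969198e-04, -1.06566553e-03,
         1.60716877e-04],
       [ 0.00000000e+00,  0.00000000e+00,  0.00000000e+00,
         1.00000000e+00]])}
```

View pics/scene0.png

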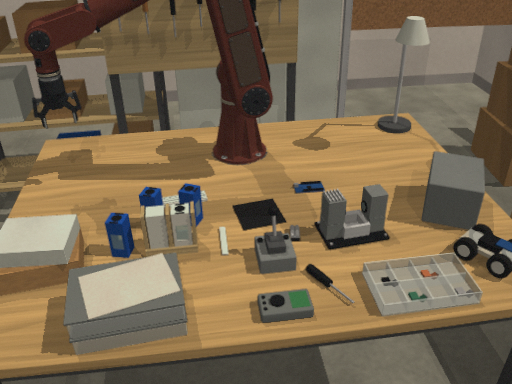

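View pics/top0.png

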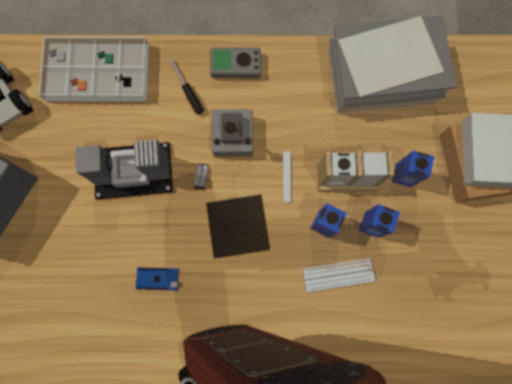

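View pics/wrist0.png

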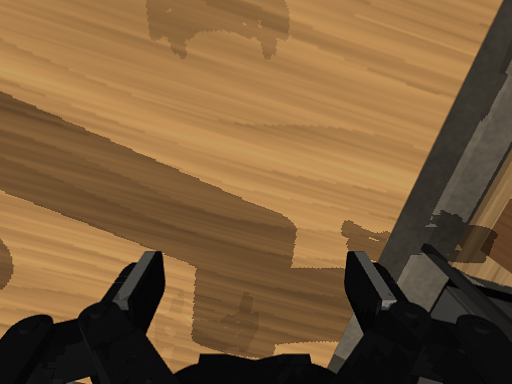

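The top view shows the rack near (355,168) with the mouthed sample cell at (344,163) and the blank at (375,163). The pad is at (238,225), the bench at (130,168), and the supply lever at (232,127). The three blue cells are look-alikes. I'll zoom in next.

```bash
python3 - <<'E'
import cv2
t=cv2.imread("pics/top0.png"); s=cv2.imread("pics/scene0.png")
f=lambda i,x0,y0,x1,y1,k:cv2.resize(i[y0:y1,x0:x1],None,fx=k,fy=k,interpolation=cv2.INTER_CUBIC)
cv2.imwrite("pics/a.png",f(t,300,130,440,240,5.5))
cv2.imwrite("pics/b.png",f(t,65,90,275,240,3.8))
cv2.imwrite("pics/c.png",f(s,100,170,240,270,5.5))
cv2.imwrite("pics/d.png",f(s,220,170,400,280,4.4))
E
```

```text
(no output)
```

View pics/a.png

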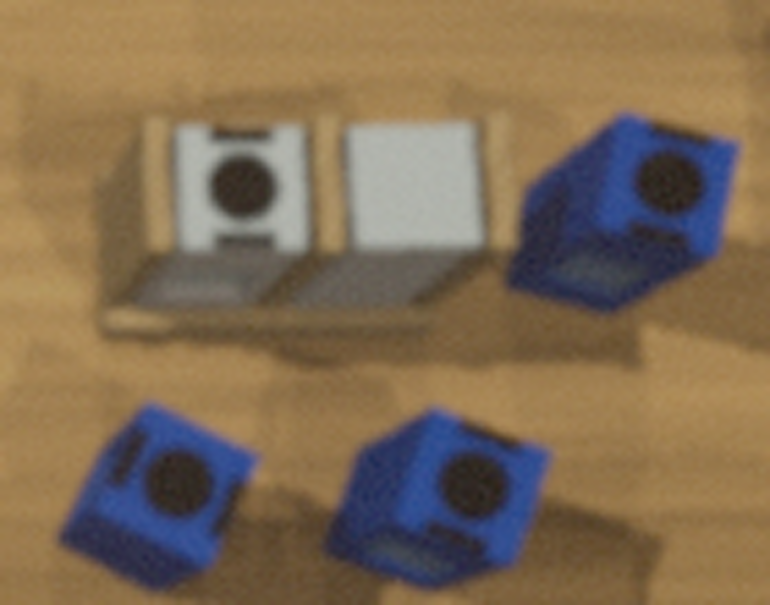

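View pics/b.png

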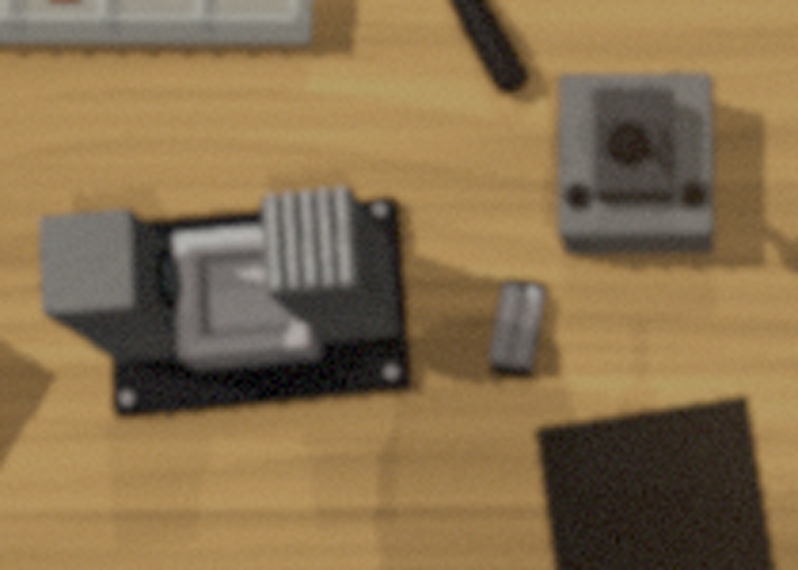

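View pics/c.png

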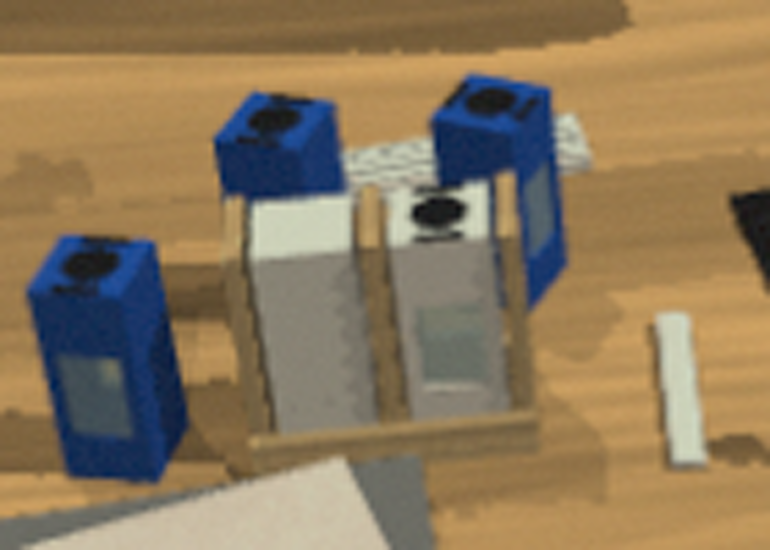

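View pics/d.png

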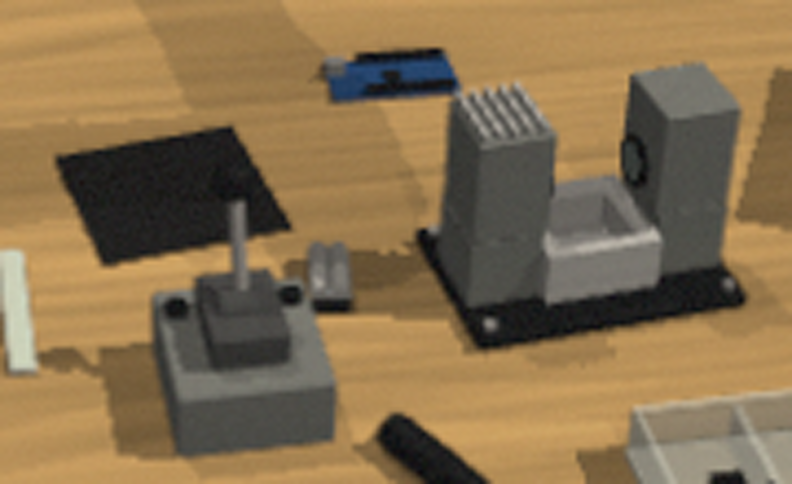

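```bash
cat > h.py <<'E'
import numpy as np, cv2
from scipy.spatial.transform import Rotation as Ro
from scipy.optimize import least_squares
def K(c):
    f=192/np.tan(np.radians(c["fovy"])/2); return np.array([[f,0,c["cx"]],[0,f,c["cy"]],[0,0,1.]])
def Ttool(s):
    T=np.eye(4);T[:3,:3]=Ro.from_euler('xyz',s["tool_rot"]).as_matrix();T[:3,3]=s["tcp_pos"];return T
def camT(c,s=None): return c["T"] if "T" in c else Ttool(s)@c["tool_from_camera"]
def ray(c,px,s=None):
    p=cv2.undistortPoints(np.array([[px]],float),K(c),np.array([c["k1"],0,0,0,0.]))[0,0]
    T=camT(c,s); d=T[:3,:3]@np.array([p[0],p[1],1]); return T[:3,3],d/np.linalg.norm(d)
def atz(c,px,z,s=None):
    o,d=ray(c,px,s); return o+d*(z-o[2])/d[2]
def tri(rays):
    A=0;b=0
    for o,d in rays:
        P=np.eye(3)-np.outer(d,d);A=A+P;b=b+P@o
    x=np.linalg.solve(A,b); return x,[np.linalg.norm((np.eye(3)-np.outer(d,d))@(x-o)) for o,d in rays]
def proj(c,X,s=None):
    T=np.linalg.inv(camT(c,s)); X=np.atleast_2d(X)@T[:3,:3].T+T[:3,3]
    return cv2.projectPoints(X,np.zeros(3),np.zeros(3),K(c),np.array([c["k1"],0,0,0,0.]))[0][:,0]
def un(p,x0,y0,k): return ((p[0]+.5)/k-.5+x0,(p[1]+.5)/k-.5+y0)
E
cat > m1.py <<'E'
from h import *
from rig import manip
ct=manip.get_calibration("top");cs=manip.get_calibration("scene")
A=lambda *p:un(p,300,130,5.5);B=lambda *p:un(p,65,90,3.8);C=lambda *p:un(p,100,170,5.5);D=lambda *p:un(p,220,170,4.4)
np.set_printoptions(precision=4,suppress=True)
for n,a,b in [("mouth",A(243,186),C(440,211)),("blank",A(414,187),C(303,225)),("ball",B(629,144),D(234,182)),
 ("plateBL",B(118,411),D(418,232)),("plateBR",B(408,388),D(483,348)) ,
 ("padTL",B(540,430),D(57,158)) ,("padTR",B(745,400),D(105,265))]:
    x,e=tri([ray(ct,a),ray(cs,b)]);print(n,x,e,"top@z",atz(ct,a,.13 if n in("mouth","blank") else .142))
print("blues",[atz(ct,A(*p),.12)for p in[(179,482),(474,486),(669,183)]])
print("blue fr corners",[atz(ct,A(*p),.12)for p in[(152,403),(258,458),(432,408),(550,455),(628,113)]])
print("plate z.012",[atz(ct,B(*p),.012)for p in[(118,411),(408,385),(395,200)]], [atz(cs,D(*p),.012)for p in[(420,235),(483,345),(745,298)]])
print("pad z.004",[atz(cs,D(*p),.004)for p in[(57,158),(232,127),(290,228),(105,265)]])
print("pad top",[atz(ct,p,.004)for p in[(206.5,203),(263,195),(269.5,249),(214,257.5)]])
print("strip",[atz(ct,p,.008)for p in[(287,152),(287,202)]])
print("towers tops",[atz(ct,B(*p),.14)for p in[(42,213),(130,210),(135,307),(47,313)]],[atz(ct,B(*p),.146)for p in[(265,192),(350,187),(355,285),(272,290)]])
E
python3 m1.py
```

```text
mouth [ 0.5597 -0.225   0.1314] [np.float64(3.7770782173847995e-05), np.float64(3.7770782173895103e-05)] top@z [ 0.5601 -0.2253  0.13  ]
blank [ 0.5595 -0.2943  0.1302] [np.float64(4.502821920399472e-05), np.float64(4.502821920395765e-05)] top@z [ 0.5596 -0.2943  0.13  ]
ball [0.6375 0.026  0.1464] [np.float64(0.0005750567978500771), np.float64(0.0005750567978500859)] top@z [0.6391 0.0268 0.142 ]
plateBL [0.4968 0.2649 0.0185] [np.float64(0.08761163914322037), np.float64(0.08761163914322039)] top@z [0.4806 0.3142 0.142 ]
plateBR [ 0.5413  0.2075 -0.087 ] [np.float64(0.01522608827676969), np.float64(0.015226088276769684)] top@z [0.4938 0.1512 0.142 ]
padTL [0.4791 0.0052 0.0767] [np.float64(0.07673599357692264), np.float64(0.07673599357692264)] top@z [0.4696 0.0759 0.142 ]
padTR [ 0.5135 -0.044  -0.0001] [np.float64(8.792123070360584e-05), np.float64(8.792123070361893e-05)] top@z [ 0.4868 -0.0402  0.142 ]
blues [array([ 0.4411, -0.1972,  0.12  ]), array([ 0.4394, -0.3147,  0.12  ]), array([ 0.5639, -0.4013,  0.12  ])]
blue fr corners [array([ 0.473 , -0.1875,  0.12  ]), array([ 0.4507
[... 294 characters left out ...]
863, 0.012 ]), array([0.635 , 0.3716, 0.012 ])]
pad z.004 [array([ 0.3821, -0.0645,  0.004 ]), array([0.3617, 0.0702, 0.004 ]), array([0.4966, 0.0892, 0.004 ]), array([ 0.519 , -0.0446,  0.004 ])]
pad top [array([0.4924, 0.09  , 0.004 ]), array([ 0.5124, -0.0496,  0.004 ]), array([ 0.3793, -0.0645,  0.004 ]), array([0.3591, 0.0696, 0.004 ])]
strip [array([ 0.6218, -0.1105,  0.008 ]), array([ 0.4941, -0.1085,  0.008 ])]
towers tops [array([0.5974, 0.3658, 0.14  ]), array([0.5993, 0.3154, 0.14  ]), array([0.5415, 0.309 , 0.14  ]), array([0.538 , 0.3588, 0.14  ])] [array([0.6083, 0.2364, 0.146 ]), array([0.6114, 0.1876, 0.146 ]), array([0.553 , 0.1826, 0.146 ]), array([0.5501, 0.2297, 0.146 ])]
```

```bash
cat >> h.py <<'E'
def plan(s,target,zdir_deg=None):
    """target TCP world -> shift cm in tool axes, roll deg so tool z horizontal heading = zdir"""
    T=Ttool(s);R=T[:3,:3]
    d=R.T@(np.array(target)-T[:3,3])*100
    h=np.degrees(np.arctan2(R[1,2],R[0,2]))
    r=None
    if zdir_deg is not None:
        r=-(zdir_deg-h)  # tool x down: +roll about x turns heading negative
        r=(r+180)%360-180
    print("axes x,y,z:",R.T.round(4).tolist(),"heading z",round(h,2),"tcp",T[:3,3].round(4))
    print("shift cm",d.round(2),"roll",r, "j6",s["joints"][5].round(3),"F",s["wrist_force"].round(2),"w",round(s["width"],3),"t",s["time_s"])
    return d,r
E
python3 - <<'E'
from h import *
from rig import manip
s=manip.read_state()
plan(s,[.56,-.225,.24],0)
E
```

```text
axes x,y,z: [[-0.0003, 0.0019, -1.0], [0.9597, 0.281, 0.0002], [0.281, -0.9597, -0.002]] heading z -73.68 tcp [ 0.1755 -0.5992  0.2412]
shift cm [  0.18  47.41 -25.11] roll -73.68274815112188 j6 -0.112 F [ 0.13  0.2  -0.56] w 0.998 t 0.15
```

>>> arm_command --series "-0.5 4.4 -2.3 -8 1; -1 8.8 -4.6 -16 1; -2 13.2 -7 -24 1; -3 17.6 -9.3 -32 1; -4 22 -11.6 -40 1"

```text
time_s: 0.65
tcp_pos: [0.3532, -0.4261, 0.281]
tool_rot: [2.358, 1.568, 1.775]
wrist_force: [0.8, 0.2, 0.3]
width: 1.0
```

```bash
python3 - <<'E'
from h import *
from rig import manip
s=manip.read_state()
plan(s,[.56,-.225,.26],0)
E
```

```text
axes x,y,z: [[-0.0005, 0.0024, -1.0], [0.5502, 0.835, 0.0017], [0.835, -0.5502, -0.0018]] heading z -33.38 tcp [ 0.3532 -0.4261  0.281 ]
shift cm [ 2.13 28.16  6.21] roll -33.38043759514363 j6 -0.423 F [0.82 0.24 0.31] w 1.0 t 0.65
```

>>> arm_command --series "0 4.8 0 -8 1; 0 9.6 1 -16 1; 0 14.4 2.5 -25 1; 0 19.2 4 -33.4 1; 0 23.5 5 -33.4 1"

```text
time_s: 1.15
tcp_pos: [0.5258, -0.2555, 0.281]
tool_rot: [1.698, 1.568, 1.702]
wrist_force: [0.4, -0.8, 0.4]
width: 1.0
```

>>> arm_command --series "0 0 0 0 1; 0 0 0 0 1"

```text
time_s: 1.35
tcp_pos: [0.5261, -0.2544, 0.2805]
tool_rot: [2.112, 1.568, 2.119]
wrist_force: [-0.0, -0.4, 0.9]
width: 1.002
```

```bash
cat > snap.py <<'E'
import sys,json
from h import *
from rig import manip
n=sys.argv[1]; s=manip.read_state(); im=manip.read_camera("wrist")
cv2.imwrite(f"pics/{n}.png",cv2.cvtColor(im,cv2.COLOR_RGB2BGR))
cv2.imwrite(f"pics/{n}L.png",cv2.resize(cv2.cvtColor(im,cv2.COLOR_RGB2BGR),None,fx=1.5,fy=1.5,interpolation=cv2.INTER_CUBIC))
json.dump({k:(np.array(v).tolist()) for k,v in s.items()},open(f"pics/{n}.json","w"))
plan(s,[.56,-.225,.26],0)
E
python3 snap.py w1
```

```text
axes x,y,z: [[-0.0016, 0.0027, -1.0], [-0.0062, 1.0, 0.0027], [1.0, 0.0062, -0.0016]] heading z 0.36 tcp [ 0.5261 -0.2544  0.2805]
shift cm [2.05 2.91 3.41] roll 0.35625644786870225 j6 -0.578 F [-0.03 -0.45  0.91] w 1.002 t 1.35
```

View pics/w1L.png

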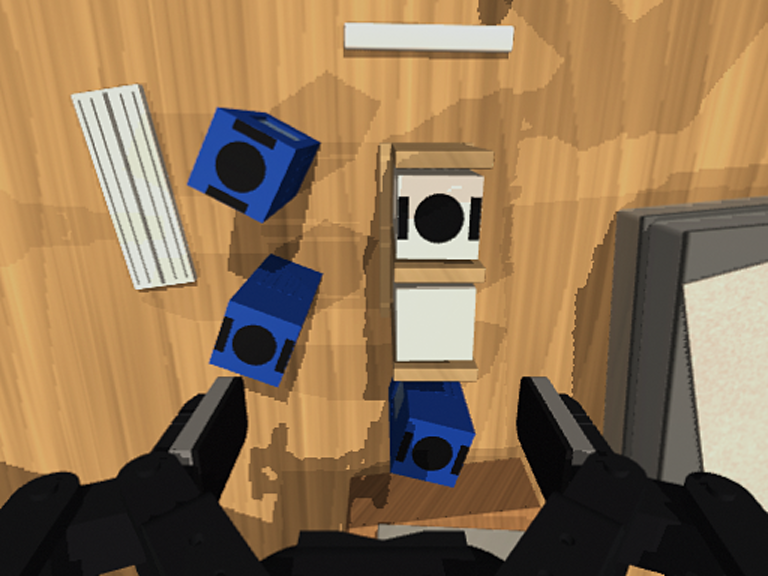

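Wrist view: the sample top with its mouth is at about (439,218), with bars at (404,218) and (475,218). The blank is at (435,323), and the blue look-alikes are clear to the left and below. I'll measure the mouth and bars by thresholding.

```bash
cat > blob.py <<'E'
from h import *
import json,sys
from rig import manip
cw=manip.get_calibration("wrist")
def load(n): return cv2.imread(f"pics/{n}.png"),json.load(open(f"pics/{n}.json"))
def dark(n,x0,y0,x1,y1,th=70,amin=40):
    im,s=load(n); g=im.max(axis=2)[y0:y1,x0:x1]
    k,l,st,c=cv2.connectedComponentsWithStats((g<th).astype(np.uint8))
    return [(c[i]+[x0,y0],st[i]) for i in range(1,k) if st[i][4]>amin],s
E
python3 - <<'E'
from blob import *
r,s=dark("w1",262,114,326,176)
for c,st in r: print(c,st,atz(cw,c,.13,s))
E
```

```text
[292.18772563 145.11070999] [ 14  15  33  33 831] [ 0.55911216 -0.22469899  0.13      ]
[268.15083799 144.7150838 ] [  3  17   7  28 179] [ 0.53750545 -0.22448336  0.13      ]
[316.15591398 145.3172043 ] [ 50  18   9  28 186] [ 0.58064804 -0.2247481   0.13      ]
[286.39784946 172.17204301] [ 0 45 52 16 93] [ 0.5548898  -0.24991134  0.13      ]
```

>>> arm_command --series "2 1.5 1.7 0.5 1; 5 3 3.4 0.7 1; 8 3 3.4 0.7 1; 8 3 3.4 0.7 1; 8 3 3.4 0.7 1"

```text
time_s: 1.9
tcp_pos: [0.5578, -0.226, 0.2001]
tool_rot: [2.458, 1.566, 2.449]
wrist_force: [0.7, -0.6, 1.2]
width: 1.001
```

```bash
sed -i 's/plan(s.*/plan(s,[float(v) for v in sys.argv[2:5]],float(sys.argv[5]))/' snap.py; python3 snap.py w2 .5592 -.2248 .107 -.35; python3 - <<'E'
from blob import *
r,s=dark("w2",150,50,400,330)
for c,st in r: print(c,st,atz(cw,c,.13,s))
E
```

```text
axes x,y,z: [[-0.0036, 0.003, -1.0], [0.0099, 0.9999, 0.0029], [0.9999, -0.0099, -0.0036]] heading z -0.57 tcp [ 0.5578 -0.226   0.2001]
shift cm [9.31 0.1  0.17] roll -0.2161926783469994 j6 -0.492 F [ 0.74 -0.65  1.19] w 1.001 t 1.9
[158.29867675 148.9168242 ] [  0  78  24  47 529] [ 0.49536693 -0.18361277  0.13      ]
[257.28793486 207.47150259] [  86  138   43   40 1351] [ 0.55905007 -0.22480688  0.13      ]
[225.87959866 207.8729097 ] [ 71 141  10  35 299] [ 0.53746821 -0.2249254   0.13      ]
[288.70588235 206.81372549] [134 140  10  35 306] [ 0.5805984  -0.22449732  0.13      ]
[158.37041037 276.8012959 ] [  0 179  31  93 926] [ 0.4853255  -0.27944925  0.13      ]
[255.5 241. ] [ 73 191  66   1  66] [ 0.55760843 -0.25045714  0.13      ]
[370.79546286 296.39736553] [ 194  201   56   79 2733] [ 0.64440848 -0.29775891  0.13      ]
[261.70575221 324.08185841] [ 76 262  70  16 452] [ 0.56186523 -0.32302026  0.13      ]
```

View pics/w2L.png

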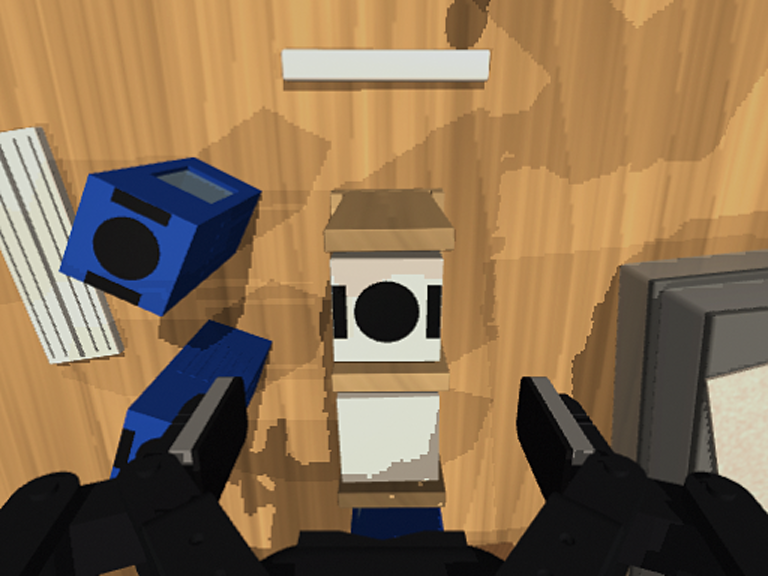

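>>> arm_command --series "3 0.1 0.1 -0.5 1; 6 0.1 0.1 -0.8 1; 8 0.1 0.1 -0.8 1; 9.3 0.1 0.1 -0.8 1; 9.3 0.1 0.1 -0.8 1"

```text
time_s: 2.45
tcp_pos: [0.5593, -0.2258, 0.1085]
tool_rot: [2.279, 1.568, 2.282]
wrist_force: [-1.3, -0.4, -0.4]
width: 0.997
```

```bash
python3 snap.py w3 .5591 -.2248 .107 .5
```

```text
axes x,y,z: [[-0.0017, 0.002, -1.0], [-0.0032, 1.0, 0.002], [1.0, 0.0032, -0.0017]] heading z 0.18 tcp [ 0.5593 -0.2258  0.1085]
shift cm [ 0.15  0.1  -0.02] roll -0.3190749957532262 j6 -0.504 F [-1.34 -0.4  -0.37] w 0.997 t 2.45
```

View pics/w3L.png

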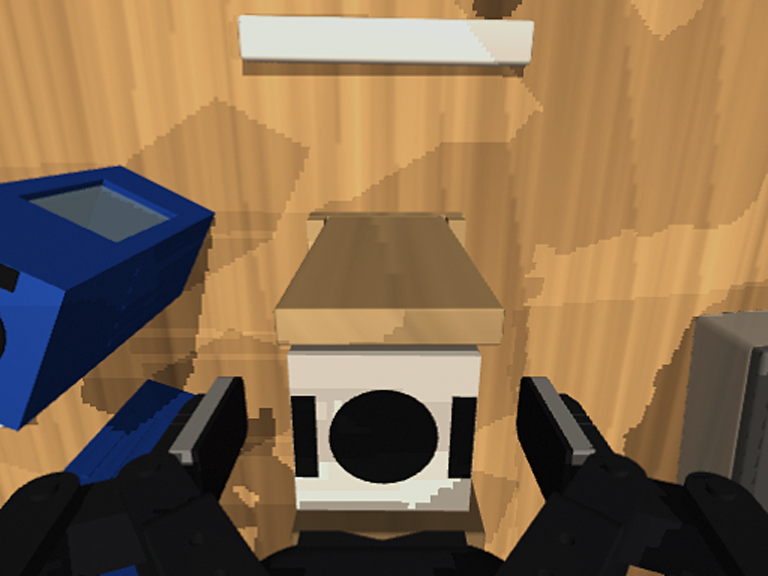

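The cell is centred between the jaws. I'll close on the collar.

>>> arm_command --series "0 0.1 0 0 0; 0 0.1 0 0 -0.5; 0 0.1 0 0 -1; 0 0.1 0 0 -1; 0 0.1 0 0 -1" --grip_force 45

```text
time_s: 3.0
tcp_pos: [0.5611, -0.2258, 0.1118]
tool_rot: [-0.296, 1.569, -0.292]
wrist_force: [-2.0, -0.6, 6.5]
width: 0.582
```

>>> arm_command --series "0 0 0 0 -1; 0 0 0 0 -1; 0 0 0 0 -1"

```text
time_s: 3.3
tcp_pos: [0.5612, -0.2258, 0.1118]
tool_rot: [-0.284, 1.568, -0.281]
wrist_force: [-0.4, -0.4, 0.9]
width: 0.578
```

```bash
python3 snap.py w4 .437 .012 .25 .5
```

```text
axes x,y,z: [[0.0024, -0.0007, -1.0], [-0.0037, 1.0, -0.0007], [1.0, 0.0037, 0.0024]] heading z 0.21 tcp [ 0.5612 -0.2258  0.1118]
shift cm [-13.86  23.81 -12.3 ] roll -0.28829621640431924 j6 -0.503 F [-0.42 -0.39  0.89] w 0.578 t 3.3
```

View pics/w4L.png

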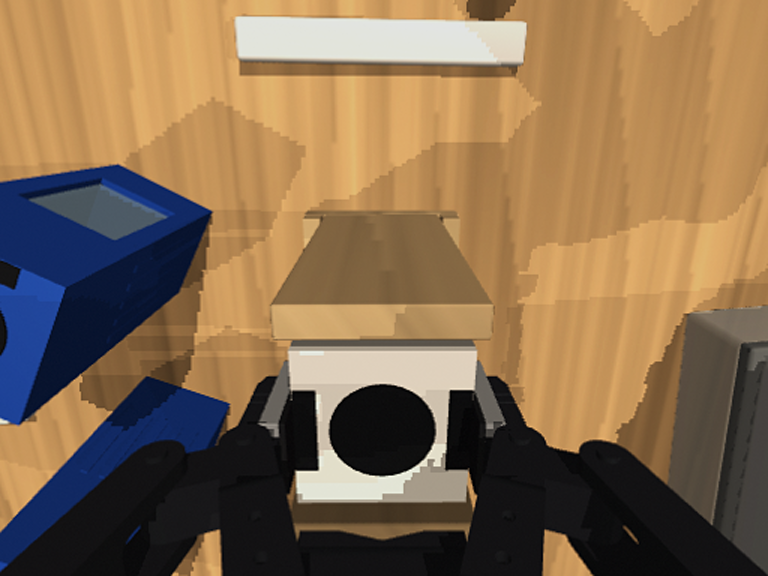

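Gripped: the width reading of 0.578 is about 49 mm. I'll lift straight up.

>>> arm_command --series "-1 0 0 0 -1; -3 0 0 0 -1; -6 0 0 0 -1; -9.5 0 0 0 -1; -13 0 0 0 -1"

```text
time_s: 3.85
tcp_pos: [0.5601, -0.2252, 0.2423]
tool_rot: [0.817, 1.57, 0.821]
wrist_force: [1.1, -0.8, -2.7]
width: 0.574
```

>>> arm_command --series "-2.5 0 0 0 -1; -2.5 0 0 0 -1"

```text
time_s: 4.05
tcp_pos: [0.5625, -0.2264, 0.2729]
tool_rot: [-0.434, 1.561, -0.43]
wrist_force: [1.6, -0.3, -2.2]
width: 0.577
```

```bash
python3 snap.py w5 .437 .012 .27 -90
```

```text
axes x,y,z: [[0.0092, -0.0042, -0.9999], [-0.0039, 1.0, -0.0043], [0.9999, 0.0039, 0.0092]] heading z 0.22 tcp [ 0.5625 -0.2264  0.2729]
shift cm [  0.08  23.89 -12.46] roll 90.22415791623098 j6 -0.503 F [ 1.63 -0.3  -2.22] w 0.577 t 4.05
```

View pics/w5L.png

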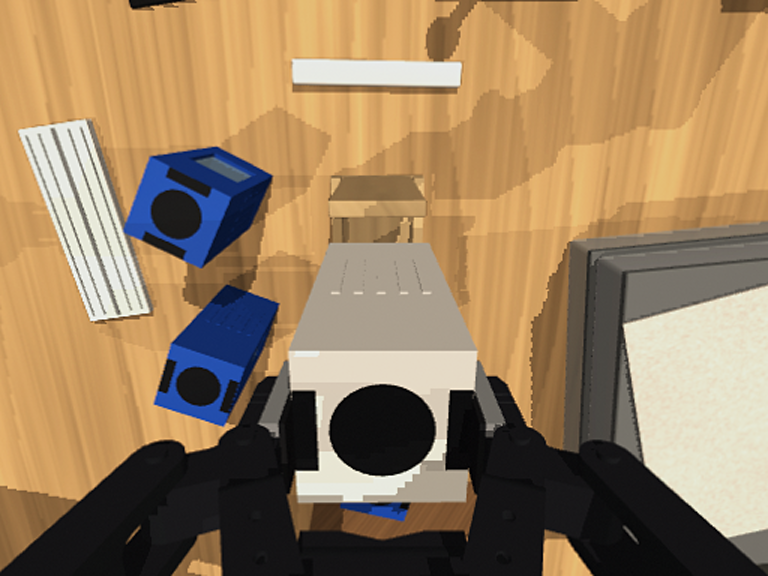

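The cell lifted cleanly. Next I carry it over the pad and turn the tool 90°.

>>> arm_command --series "0 2.5 -1.2 6 -1; 0 5.5 -2.8 14 -1; 0 8.5 -4.4 22 -1; 0 11.5 -6 30 -1; 0 14.5 -7.6 38 -1"

```text
time_s: 4.6
tcp_pos: [0.4821, -0.0794, 0.2656]
tool_rot: [-2.628, 1.57, 2.99]
wrist_force: [-0.2, -0.5, -2.1]
width: 0.575
```

```bash
python3 - <<'E'
from h import *
from rig import manip
plan(manip.read_state(),[.437,.012,.26],-90)
E
```

```text
axes x,y,z: [[-0.0006, 0.0001, -1.0], [0.6176, 0.7865, -0.0003], [0.7865, -0.6176, -0.0005]] heading z -38.14 tcp [ 0.4821 -0.0794  0.2656]
shift cm [ 0.56  4.4  -9.19] roll 51.86218874830445 j6 0.359 F [-0.18 -0.53 -2.1 ] w 0.575 t 4.6
```

>>> arm_command --series "0 1.2 -2.6 8 -1; 1 2.2 -4.8 16 -1; 3 3.2 -6.8 24 -1; 5 4 -8.3 32 -1; 6.5 4.4 -9.2 40 -1"

```text
time_s: 5.1
tcp_pos: [0.4333, 0.0136, 0.1963]
tool_rot: [-1.959, 1.563, 2.956]
wrist_force: [-0.9, -0.6, -2.6]
width: 0.58
```

>>> arm_command --series "0 0 0 8 -1; 0 0 0 12 -1; 0 0 0 12 -1"

```text
time_s: 5.4
tcp_pos: [0.4311, 0.0141, 0.1933]
tool_rot: [-1.724, 1.558, 2.982]
wrist_force: [0.3, 0.2, -2.8]
width: 0.577
```

```bash
python3 snap.py w6 .437 .012 .108 -90; python3 - <<'E'
import cv2
from rig import manip
cv2.imwrite("pics/s6.png",cv2.resize(cv2.cvtColor(manip.read_camera("scene"),cv2.COLOR_RGB2BGR)[120:290,140:400],None,fx=3,fy=3))
E
```

```text
axes x,y,z: [[-0.0131, 0.0021, -0.9999], [0.9999, -0.0064, -0.0131], [-0.0064, -1.0, -0.002]] heading z -90.37 tcp [0.4311 0.0141 0.1933]
shift cm [8.52 0.71 0.22] roll -0.36747087498292785 j6 1.446 F [ 0.29  0.17 -2.79] w 0.577 t 5.4
```

View pics/w6L.png

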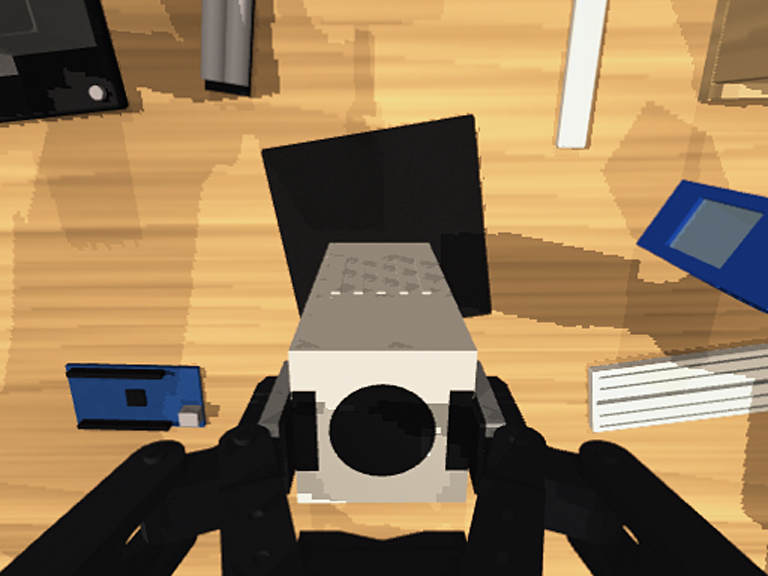

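View pics/s6.png

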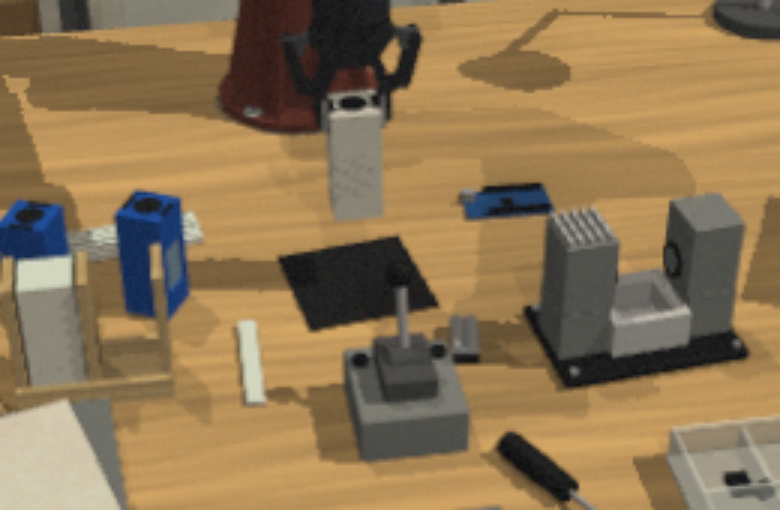

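```bash
python3 - <<'E'
from blob import *
_,s=load("w6")
P=[atz(cw,un(p,0,0,1.5),.004,s) for p in[(262,150),(474,115),(491,313)]]
print(np.round(P,4),(P[0]+P[2])/2,np.linalg.norm(P[0]-P[1]),np.linalg.norm(P[2]-P[1]))
E
```

```text
[[ 0.4946  0.0918  0.004 ]
 [ 0.5152 -0.0446  0.004 ]
 [ 0.3791 -0.065   0.004 ]] [0.4368791  0.01342215 0.004     ] 0.13793112785938466 0.13760544721260412
```

>>> arm_command --series "2 0.4 0.1 0 -1; 4 0.7 0.2 0 -1; 6 0.7 0.2 0 -1; 7.5 0.7 0.2 0 -1; 7.7 0.7 0.2 0 -1"

```text
time_s: 6.0
tcp_pos: [0.436, 0.012, 0.115]
tool_rot: [-1.722, 1.554, 2.986]
wrist_force: [0.1, -0.1, -1.9]
width: 0.576
```

```bash
python3 snap.py w7 .437 .012 .106 -90
```

```text
axes x,y,z: [[-0.0164, 0.0026, -0.9999], [0.9999, -0.0047, -0.0164], [-0.0048, -1.0, -0.0025]] heading z -90.27 tcp [0.436 0.012 0.115]
shift cm [0.9  0.12 0.  ] roll -0.27413127963552597 j6 1.441 F [ 0.11 -0.1  -1.92] w 0.576 t 6.0
```

>>> arm_command --series "0.4 0.1 0 0 -1; 0.7 0.1 0 0 -1; 0.85 0.1 0 0 -1; 0.95 0.1 0 0 -1"

```text
time_s: 6.45
tcp_pos: [0.438, 0.0119, 0.1067]
tool_rot: [-1.726, 1.557, 2.982]
wrist_force: [0.2, 0.1, -2.5]
width: 0.579
```

>>> arm_command --series "0.1 0 0 0 -1; 0.2 0 0 0 -1; 0.2 0 0 0 -1"

```text
time_s: 6.75
tcp_pos: [0.4385, 0.0119, 0.1061]
tool_rot: [-1.733, 1.557, 2.975]
wrist_force: [-2.7, -0.1, 5.9]
width: 0.581
```

Contact shows as the wrist force rising to +5.9 N at the expected height. Releasing now.

>>> arm_command --series "0 0 0 0 -0.1; 0 0 0 0 0.1; 0 0 0 0 0.5; 0 0 0 0 1; 0 0 0 0 1"

```text
time_s: 7.25
tcp_pos: [0.4388, 0.0119, 0.1064]
tool_rot: [-1.735, 1.558, 2.973]
wrist_force: [0.1, 0.7, -0.8]
width: 0.999
```

>>> arm_command --series "0 0 0 0 1; 0 0 0 0 1; -2 0 0 0 1; -4.5 0 0 0 1; -7 0 0 0 1"

```text
time_s: 7.75
tcp_pos: [0.4393, 0.0118, 0.1768]
tool_rot: [-1.731, 1.557, 2.977]
wrist_force: [0.2, 0.5, -0.2]
width: 0.999
```

```bash
python3 snap.py w8 .438 .012 .18 0;  python3 - <<'E'
from blob import *
r,s=dark("w8",180,150,340,300)
for c,st in r: print(c,st,atz(cw,c,.124,s))
E
```

```text
axes x,y,z: [[-0.0139, 0.0023, -0.9999], [0.9999, -0.0048, -0.0139], [-0.0048, -1.0, -0.0022]] heading z -90.27 tcp [0.4393 0.0118 0.1768]
shift cm [-0.32 -0.14 -0.02] roll -90.27486081699297 j6 1.442 F [ 0.18  0.5  -0.22] w 0.999 t 7.75
[202.79311663 190.10210325] [   0    0   44   90 2615] [0.45775687 0.04333049 0.124     ]
[304.26326194 190.52289951] [ 100    0   48   89 3035] [ 0.45728167 -0.01909775  0.124     ]
[251.46636771 219.32607303] [  49   48   46   43 1561] [0.43792703 0.01351966 0.124     ]
```

View pics/w8L.png

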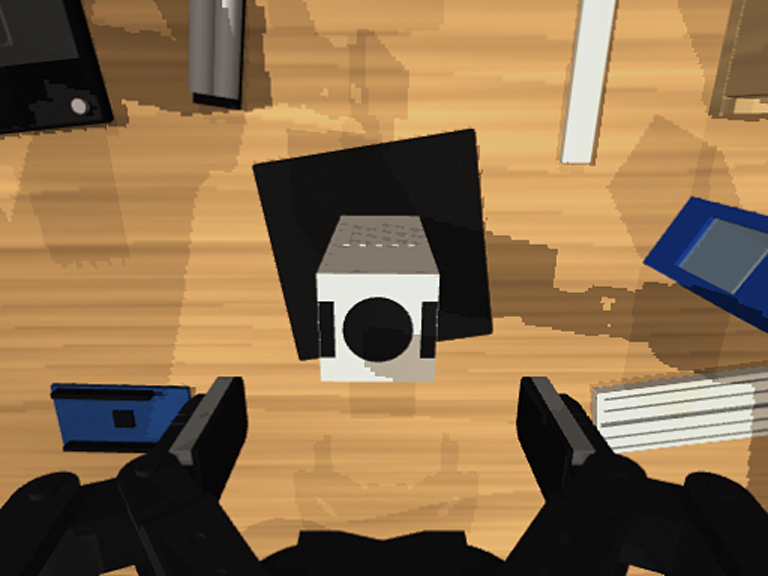

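The cell stands upright near the pad centre at (0.438, 0.0135), released. I'll turn the tool 90° above it to take the ribbed sides.

>>> arm_command --series "-0.5 0 0 -8 1; -1 0 0 -16 1; -1 0 0 -24 1; -1 0 0 -32 1; -1 0 0 -40 1"

```text
time_s: 8.3
tcp_pos: [0.4428, 0.0114, 0.1915]
tool_rot: [-2.498, 1.566, 2.914]
wrist_force: [0.9, 0.1, -0.3]
width: 1.002
```

>>> arm_command --series "0 0 0 -8 1; 0 0 0 -16 1; 0 0 0 -24 1; 0 0 0 -32 1; 0 0 0 -40 1"

```text
time_s: 8.8
tcp_pos: [0.4428, 0.0114, 0.1912]
tool_rot: [3.08, 1.566, 2.913]
wrist_force: [-0.1, -0.2, -0.1]
width: 1.001
```

```bash
python3 - <<'E'
from h import *
from rig import manip
plan(manip.read_state(),[.438,.0135,.18],0)
E
```

```text
axes x,y,z: [[-0.0051, 0.0012, -1.0], [0.1669, 0.986, 0.0003], [0.986, -0.1669, -0.0052]] heading z -9.61 tcp [0.4428 0.0114 0.1912]
shift cm [ 1.12  0.13 -0.5 ] roll -9.60682800150758 j6 0.034 F [-0.13 -0.23 -0.07] w 1.001 t 8.8
```

>>> arm_command --series "0 0.1 -0.5 -8 1; 0 0.1 -0.5 -9.3 1; 0 0.1 -0.5 -9.3 1"

```text
time_s: 9.1
tcp_pos: [0.438, 0.0132, 0.1911]
tool_rot: [2.921, 1.566, 2.913]
wrist_force: [0.1, -0.7, -0.3]
width: 0.999
```

```bash
python3 snap.py w9 .438 .0135 .101 -.3;  python3 - <<'E'
from blob import *
r,s=dark("w9",180,120,340,300)
for c,st in r: print(c,st,atz(cw,c,.124,s))
E
```

```text
axes x,y,z: [[-0.0049, 0.0011, -1.0], [0.0076, 1.0, 0.0011], [1.0, -0.0076, -0.0049]] heading z -0.44 tcp [0.438  0.0132 0.1911]
shift cm [9.01 0.02 0.04] roll -0.135320870518143 j6 -0.123 F [ 0.12 -0.67 -0.27] w 0.999 t 9.1
[253.27108065 160.97980663] [   0    0  147  115 8171] [0.43667158 0.04771235 0.124     ]
[255.55685131 179.98833819] [ 57  56  39   9 343] [0.43806689 0.03492048 0.124     ]
[255.32827187 209.82791034] [  54   70   43   41 1383] [0.43778551 0.01378945 0.124     ]
[255.08598726 238.87261146] [ 58 115  36   9 314] [ 0.43747966 -0.00812878  0.124     ]
```

View pics/w9L.png

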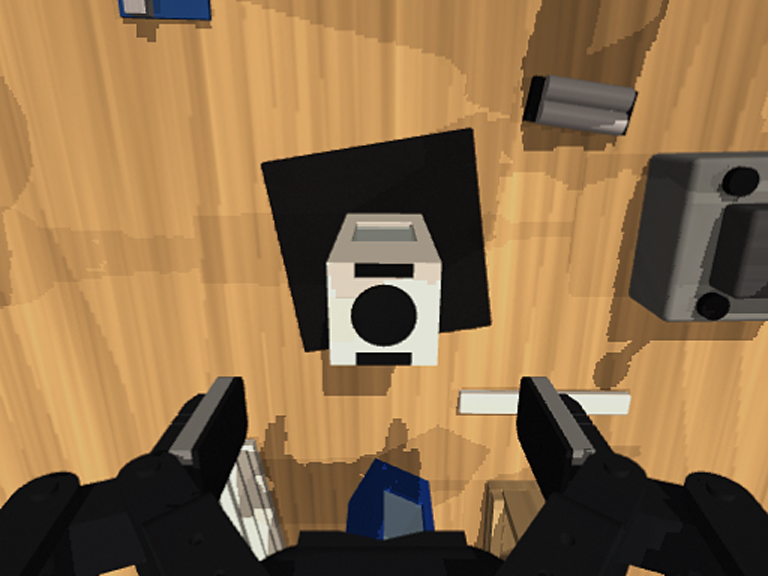

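The window bars now lie along tool y, so the jaws face the ribbed sides. Lowering.

>>> arm_command --series "3 0 0 0.3 1; 6 0 0 0.3 1; 7.8 0 0 0.3 1; 8.7 0 0 0.3 1; 8.7 0 0 0.3 1"

```text
time_s: 9.65
tcp_pos: [0.4367, 0.0133, 0.103]
tool_rot: [2.964, 1.563, 2.95]
wrist_force: [-0.8, -0.1, 0.1]
width: 1.0
```

>>> arm_command --series "0 0 0 0 0; 0 0 0 0 -0.5; 0 0 0 0 -1; 0 0 0 0 -1; 0 0 0 0 -1"

```text
time_s: 10.15
tcp_pos: [0.4384, 0.0131, 0.1044]
tool_rot: [2.902, 1.567, 2.888]
wrist_force: [0.9, -0.5, 4.8]
width: 0.578
```

>>> arm_command --series "0 0 0 0 -1; 0 0 0 0 -1"

```text
time_s: 10.35
tcp_pos: [0.4382, 0.0132, 0.1044]
tool_rot: [2.913, 1.566, 2.899]
wrist_force: [0.2, 1.1, 1.4]
width: 0.579
```

```bash
python3 snap.py w10 .438 .0135 .25 -.3;  python3 - <<'E'
from blob import *
r,s=dark("w10",200,220,310,340)
for c,st in r: print(c,st,atz(cw,c,.124,s))
E
```

```text
axes x,y,z: [[-0.0043, 0.0011, -1.0], [0.0141, 0.9999, 0.001], [0.9999, -0.0141, -0.0043]] heading z -0.81 tcp [0.4382 0.0132 0.1044]
shift cm [-14.56   0.05  -0.09] roll -0.5067942568443868 j6 -0.117 F [0.25 1.06 1.44] w 0.579 t 10.35
[253.92967033 243.5010989 ] [ 22  17  65  15 910] [0.43783849 0.03486417 0.124     ]
[254.02402578 288.9668913 ] [  19   39   71   61 3413] [0.43757816 0.01360115 0.124     ]
[254.20625889 331.48221906] [ 25 106  59  12 703] [ 0.43735006 -0.00841289  0.124     ]
```

View pics/w10L.png

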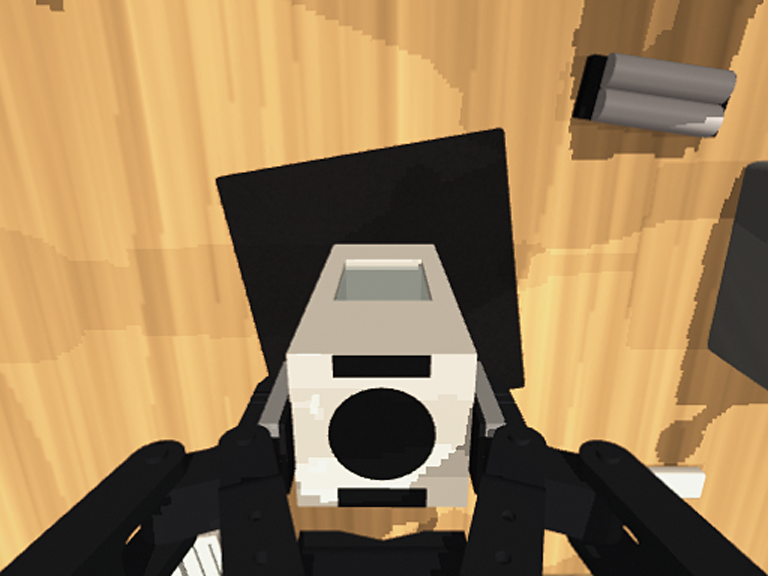

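Gripped on the ribbed sides (width 0.579). Lift, then view the bench from one side before going over it.

>>> arm_command --series "-1 0 0 0 -1; -3.5 0 0 0 -1; -7 0 0 0 -1; -11 0 0 0 -1; -15 0 0 0 -1"

```text
time_s: 10.9
tcp_pos: [0.4373, 0.0132, 0.2548]
tool_rot: [2.971, 1.563, 2.957]
wrist_force: [0.4, 0.2, -2.3]
width: 0.576
```

>>> arm_command --series "-1.5 2 2 -1 -1; -2 5 5 -2 -1; -2 8 8 -4 -1; -2 10 10.5 -6 -1; -2 10 10.5 -6 -1"

```text
time_s: 11.4
tcp_pos: [0.5452, 0.114, 0.2732]
tool_rot: [2.765, 1.562, 2.858]
wrist_force: [0.2, 0.2, -2.4]
width: 0.575
```

>>> arm_command --series "0 0 0 0 -1; 0 0 0 0 -1"

```text
time_s: 11.6
tcp_pos: [0.544, 0.1136, 0.2722]
tool_rot: [2.861, 1.559, 2.954]
wrist_force: [0.5, 0.3, -2.2]
width: 0.577
```

```bash
python3 snap.py w11 .575 .273 .28 5.4; python3 m1.py >/dev/null
```

```text
axes x,y,z: [[-0.0114, 0.0022, -0.9999], [-0.0932, 0.9956, 0.0032], [0.9956, 0.0932, -0.0112]] heading z 5.35 tcp [0.544  0.1136 0.2722]
shift cm [-0.78 15.58  4.56] roll -0.05228055963854672 j6 -0.016 F [ 0.46  0.29 -2.23] w 0.577 t 11.6
```

View pics/w11L.png

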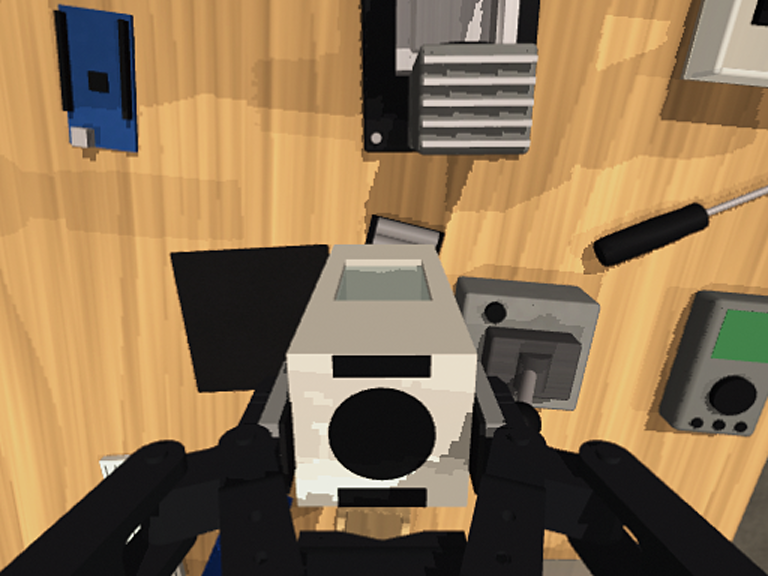

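The bench heading matches the tool already: the plate edges run parallel to the image axes. The lamp tower's fins are at (475,97). I'll move closer for the socket.

>>> arm_command --series "-1.5 2 0.6 0 -1; -3 4 1.2 0 -1; -3.3 6.5 1.8 0 -1; -3.3 6.5 1.8 0 -1; -3.3 6.5 1.8 0 -1"

```text
time_s: 12.15
tcp_pos: [0.5556, 0.1791, 0.3055]
tool_rot: [2.947, 1.559, 3.041]
wrist_force: [-0.8, -0.4, -3.5]
width: 0.577
```

```bash
python3 snap.py w12 .575 .273 .28 5.4
```

```text
axes x,y,z: [[-0.0113, 0.0011, -0.9999], [-0.0931, 0.9957, 0.0022], [0.9956, 0.0932, -0.0111]] heading z 5.35 tcp [0.5556 0.1791 0.3055]
shift cm [2.54 9.16 2.84] roll -0.054574016597371156 j6 0.096 F [-0.79 -0.38 -3.52] w 0.577 t 12.15
```

View pics/w12L.png

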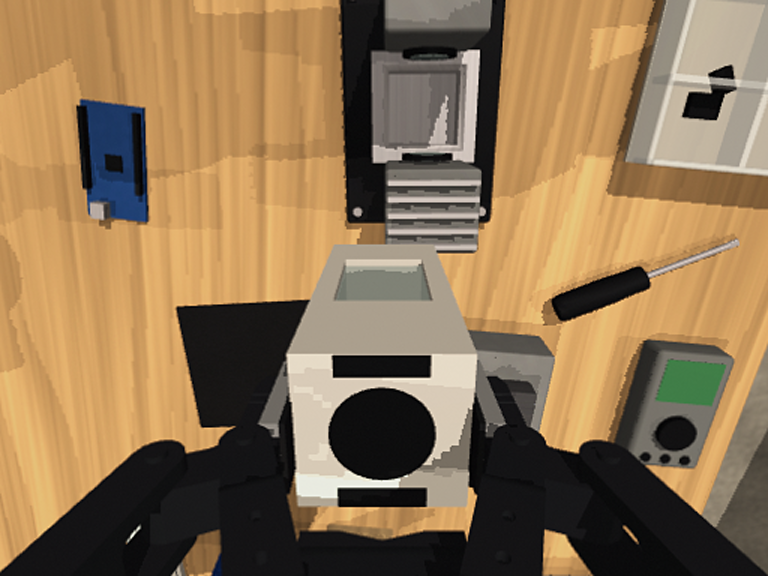

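The socket is fully visible at about (425,108), and the towers are above and below it. I'll zoom in for corner pixels.

```bash
python3 - <<'E'
import cv2
i=cv2.imread("pics/w12.png")[0:180,220:345]
cv2.imwrite("pics/z12.png",cv2.resize(i,None,fx=4,fy=4,interpolation=cv2.INTER_CUBIC)[:600])
i=cv2.imread("pics/w12.png")[15:115,235:335]
cv2.imwrite("pics/z12b.png",cv2.resize(i,None,fx=6,fy=6,interpolation=cv2.INTER_CUBIC))
E
```

```text
(no output)
```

View pics/z12.png

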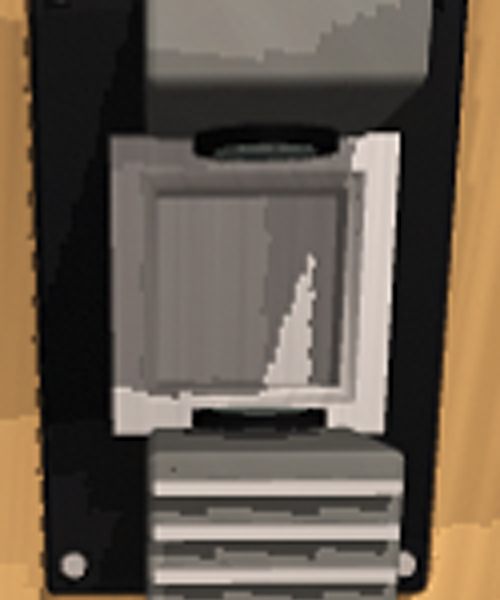

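View pics/z12b.png

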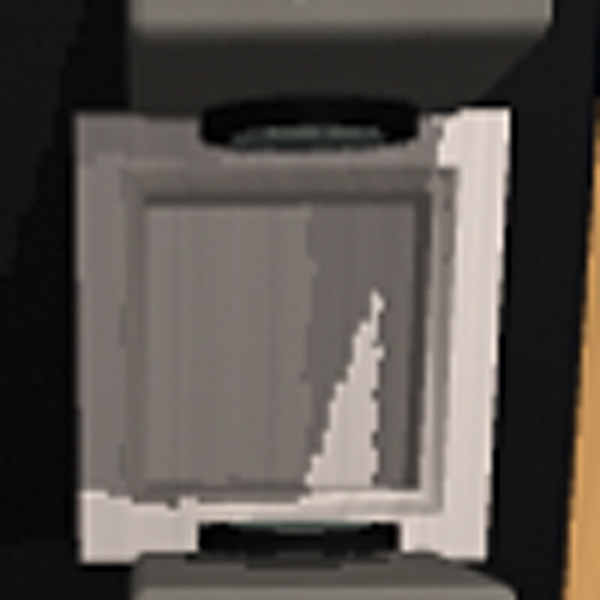

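```bash
python3 - <<'E'
from blob import *
np.set_printoptions(precision=4,suppress=True)
_,s=load("w12")
Z=lambda *p:un(p,235,15,6)
def rep(n,pts,z):
    P=np.array([atz(cw,Z(*p),z,s) for p in pts]); TL,TR,BR,BL=P
    print(n,P[:,:2].tolist(),"c",P.mean(0),"sides",[round(np.linalg.norm(P[i]-P[(i+1)%4]),4) for i in range(4)],
     "yaw x",[np.degrees(np.arctan2(*(b-a)[[1,0]])).round(2) for a,b in[(TL,TR),(BL,BR)]],"yaw y",[np.degrees(np.arctan2(*(b-a)[[1,0]])).round(2)-90 for a,b in[(BL,TL),(BR,TR)]])
rep("block",[(76,113),(511,109),(487,562),(80,562)],.05)
rep("mouth",[(122,170),(458,167),(440,514),(128,500)],.05)
ct=manip.get_calibration("top")
B=lambda *p:un(p,65,90,3.8)
Y=lambda *p:un(p,220,0,4)
print("plate z12", [atz(cw,Y(*p),.012,s) for p in[(49,593),(425,597)]])
print("plate w12 screws",[atz(cw,Y(*p),.012,s) for p in[(74,565),(404,564)]])
E
```

```text
block [[0.5319079068518558, 0.31177024156964817], [0.6115160750667021, 0.3197358037486382], [0.6197364187307786, 0.23940495532951048], [0.5396284322902519, 0.2318511555849059]] c [0.5757 0.2757 0.05  ] sides [np.float64(0.08), np.float64(0.0808), np.float64(0.0805), np.float64(0.0803)] yaw x [np.float64(5.71), np.float64(5.39)] yaw y [np.float64(5.519999999999996), np.float64(5.840000000000003)]
mouth [[0.5412563580808039, 0.3030330697020267], [0.6033031441835612, 0.30925104649781726], [0.6091587871989184, 0.24758548948071352], [0.5479747871169821, 0.24448763172832189]] c [0.5754 0.2761 0.05  ] sides [np.float64(0.0624), np.float64(0.0619), np.float64(0.0613), np.float64(0.0589)] yaw x [np.float64(5.72), np.float64(2.9)] yaw y [np.float64(6.549999999999997), np.float64(5.420000000000002)]
plate z12 [array([0.5216, 0.1749, 0.012 ]), array([0.6486, 0.1857, 0.012 ])]
plate w12 screws [array([0.5293, 0.1852, 0.012 ]), array([0.6398, 0.1961, 0.012 ])]
```

Block corners measured at z = 0.05 give sides of 80.0 to 80.8 mm (80 expected), centre (0.5757, 0.2757), yaw 5.6°. I'll move over it.

```bash
python3 - <<'E'
from h import *
from rig import manip
plan(manip.read_state(),[.5763,.2753,.27],5.6)
E
```

```text
axes x,y,z: [[-0.0118, 0.0011, -0.9999], [-0.0923, 0.9957, 0.0021], [0.9957, 0.0924, -0.0117]] heading z 5.3 tcp [0.5555 0.1787 0.3052]
shift cm [3.5  9.42 3.  ] roll -0.30061428801008105 j6 0.096 F [ 0.17 -0.9  -2.92] w 0.576 t 12.2
```

>>> arm_command --series "1 2.5 1 -0.3 -1; 2 5.5 2 -0.3 -1; 3 8.5 2.9 -0.3 -1; 3.5 9.4 3 -0.3 -1; 3.5 9.4 3 -0.3 -1"

```text
time_s: 12.7
tcp_pos: [0.5751, 0.2748, 0.2679]
tool_rot: [3.092, 1.555, -3.093]
wrist_force: [-0.6, -0.1, -2.9]
width: 0.58
```

```bash
python3 snap.py w13 .5763 .2753 .16 5.6; python3 - <<'E'
import cv2
from rig import manip
for n in("scene","top"):
    cv2.imwrite(f"pics/{n}13.png",cv2.cvtColor(manip.read_camera(n),cv2.COLOR_RGB2BGR))
i=cv2.imread("pics/scene13.png")[130:260,300:420]; cv2.imwrite("pics/s13.png",cv2.resize(i,None,fx=4.5,fy=4.5,interpolation=cv2.INTER_CUBIC))
i=cv2.imread("pics/top13.png")[110:220,60:200]; cv2.imwrite("pics/t13.png",cv2.resize(i,None,fx=5,fy=5,interpolation=cv2.INTER_CUBIC))
E
```

```text
axes x,y,z: [[-0.0156, -0.0008, -0.9999], [-0.0984, 0.9951, 0.0008], [0.995, 0.0984, -0.0156]] heading z 5.65 tcp [0.5751 0.2748 0.2679]
shift cm [10.79  0.03  0.29] roll 0.048286553846764946 j6 0.234 F [-0.58 -0.08 -2.95] w 0.58 t 12.7
```

View pics/s13.png

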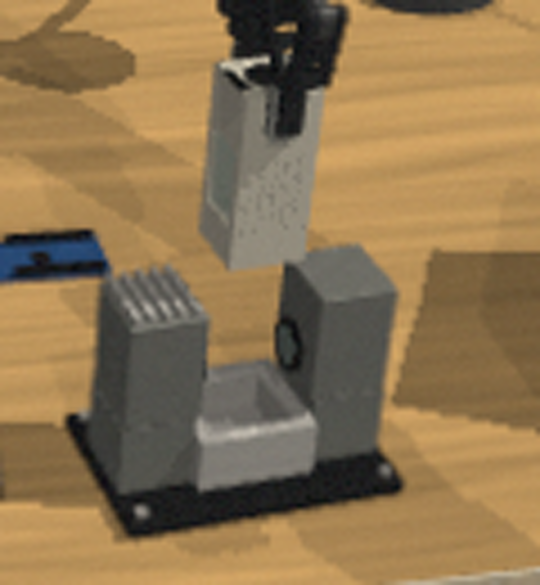

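View pics/w13L.png

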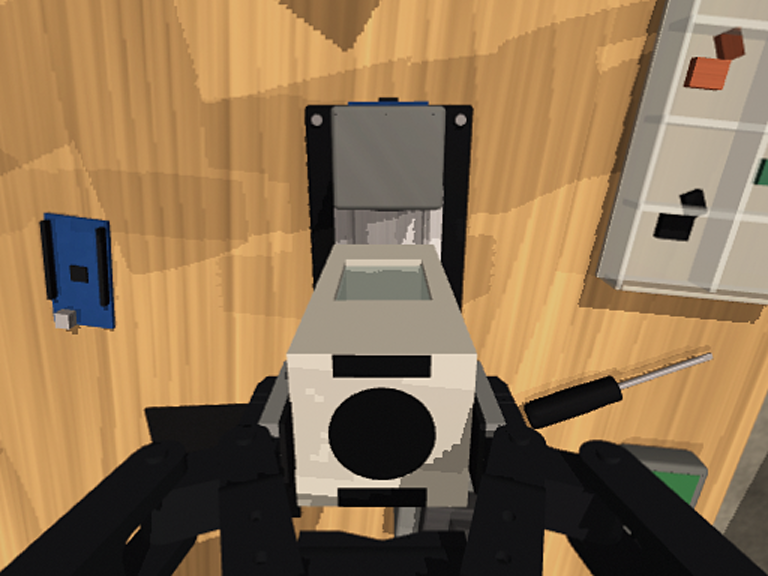

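```bash
python3 - <<'E'
from blob import *
_,s=load("w13")
T=Ttool(s)
# cell corners in tool frame: x(down) -19.6mm..+100.4mm ; tool z <-> cell y ; offset cell (-.6,.4)mm
for n,(x0,y0,x1,y1,k) in {"scene":(300,130,420,260,4.5),"top":(60,110,200,220,5)}.items():
    c=manip.get_calibration(n); im=cv2.imread(f"pics/{n}13.png")
    I=cv2.resize(im[y0:y1,x0:x1],None,fx=k,fy=k,interpolation=cv2.INTER_CUBIC)
    cell=np.array([[x,.0004+a*.025,-.0006+b*.025] for x in(-.0196,.1004) for a,b in((-1,-1),(-1,1),(1,1),(1,-1))])@T[:3,:3].T+T[:3,3]
    y=np.radians(5.6);R=np.array([[np.cos(y),-np.sin(y),0],[np.sin(y),np.cos(y),0],[0,0,1]])
    def box(cx,cy,hx,hy,z): return [[cx+a*hx,cy+b*hy,zz] for zz in z for a,b in((-1,-1),(-1,1),(1,1),(1,-1))]
    for B,col in((cell,(0,0,255)),(np.array(box(0,0,.04,.04,(.012,.05)))@R.T+[.5757,.2757,0],(0,255,0)),
       (np.array(box(0,.064,.03,.027,(.012,.14)))@R.T+[.5757,.2757,0],(255,255,0)),(np.array(box(0,-.064,.03,.027,(.012,.146)))@R.T+[.5757,.2757,0],(255,0,255))):
        p=((proj(c,B)-[x0,y0]+.5)*k-.5)
        for i in range(4):
            for a,b in((i,(i+1)%4),(4+i,4+(i+1)%4),(i,i+4)): cv2.line(I,tuple(int(v) for v in p[a].round()),tuple(int(v) for v in p[b].round()),col,1)
    cv2.imwrite(f"pics/ov_{n}.png",I)
E
```

```text
(no output)
```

View pics/ov_scene.png

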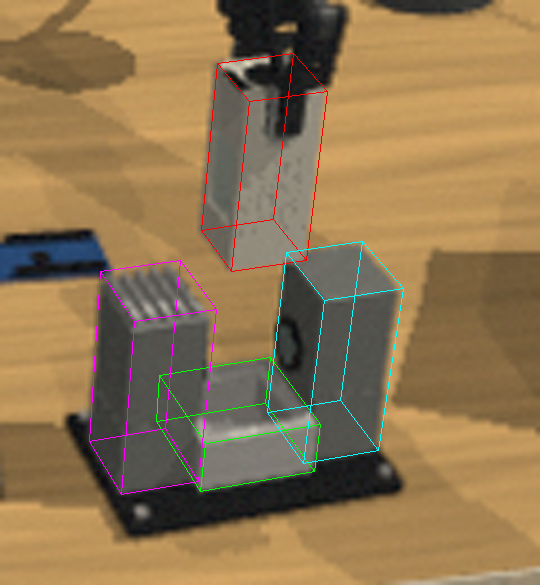

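View pics/ov_top.png

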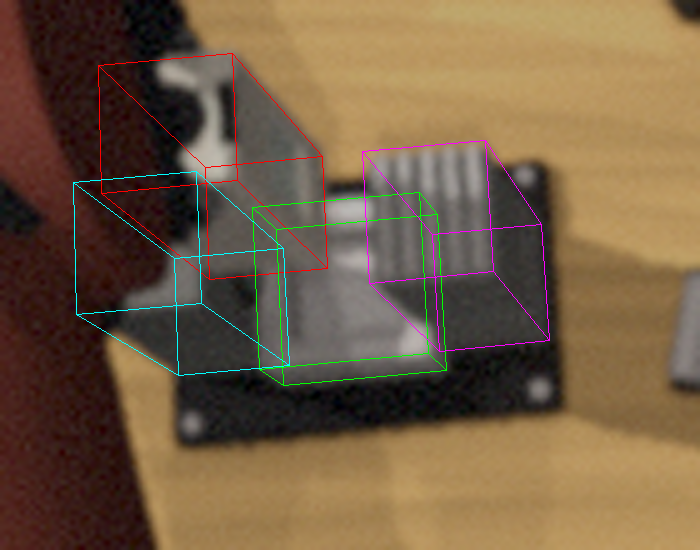

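```bash
python3 - <<'E'
from blob import *
np.set_printoptions(precision=1,suppress=True)
y=np.radians(5.6);R=np.array([[np.cos(y),-np.sin(y),0],[np.sin(y),np.cos(y),0],[0,0,1]])
for n,(x0,y0,k) in {"scene":(300,130,4.5),"top":(60,110,5)}.items():
    c=manip.get_calibration(n)
    for z in(.0,.012):
        P=np.array([[a*.065,b*.096,z] for a,b in((-1,1),(-1,-1),(1,-1),(1,1))])@R.T+[.5757,.2757,0]
        print(n,z,"plate BL BR TR TL",((proj(c,P)-[x0,y0]+.5)*k-.5))
    P=np.array([[a*.04,b*.04,.05] for a,b in((-1,1),(-1,-1),(1,-1),(1,1))])@R.T+[.5757,.2757,0]
    print("block",((proj(c,P)-[x0,y0]+.5)*k-.5))
i=cv2.imread("pics/scene13.png")[205:255,310:395]; cv2.imwrite("pics/s13b.png",cv2.resize(i,None,fx=9,fy=9,interpolation=cv2.INTER_CUBIC))
i=cv2.imread("pics/top0.png")[130:205,70:180]; cv2.imwrite("pics/t0b.png",cv2.resize(i,None,fx=7,fy=7,interpolation=cv2.INTER_CUBIC))
E
```

```text
scene 0.0 plate BL BR TR TL [[323.1 384.8]
 [ 64.4 426.3]
 [131.  542.5]
 [406.  494.7]]
scene 0.012 plate BL BR TR TL [[325.  370.7]
 [ 65.2 412.1]
 [132.2 527.8]
 [408.4 480.2]]
block [[270.4 357.1]
 [159.5 374.5]
 [204.6 443.5]
 [319.9 424.5]]
top 0.0 plate BL BR TR TL [[178.8 450.3]
 [567.6 413. ]
 [550.4 162.9]
 [169.7 198. ]]
top 0.012 plate BL BR TR TL [[170.3 446. ]
 [563.4 408.3]
 [546.2 155.7]
 [161.3 191.1]]
block [[259.4 369. ]
 [428.4 353. ]
 [419.2 191.8]
 [252.4 207.3]]
```

View pics/s13b.png

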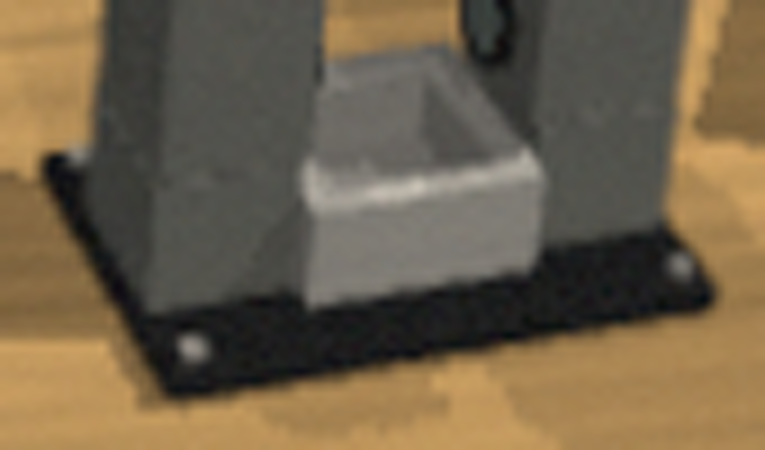

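View pics/t0b.png

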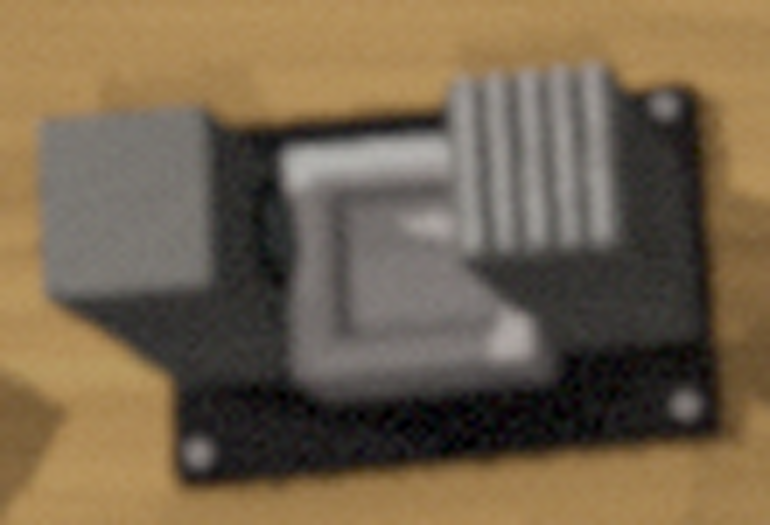

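The scene and top overlays agree with the wrist measurement to about 1 mm, and the chamfer takes ±6 mm. I'll lower to just above the mouth.

>>> arm_command --series "2.5 0 0.2 0 -1; 5 0 0.3 0 -1; 7.5 0 0.3 0 -1; 9.5 0 0.3 0 -1; 10.3 0 0.3 0 -1"

```text
time_s: 13.35
tcp_pos: [0.5769, 0.272, 0.1652]
tool_rot: [-3.129, 1.555, -3.034]
wrist_force: [-0.6, -0.1, -3.0]
width: 0.578
```

```bash
python3 - <<'E'
from h import *
from rig import manip
plan(manip.read_state(),[.577,.2753,.123],5.6)
i=cv2.cvtColor(manip.read_camera("scene"),cv2.COLOR_RGB2BGR)[165:255,310:395]; cv2.imwrite("pics/s14.png",cv2.resize(i,None,fx=6.6,fy=6.6,interpolation=cv2.INTER_CUBIC))
E
```

```text
axes x,y,z: [[-0.0153, -0.0017, -0.9999], [-0.0948, 0.9955, -0.0002], [0.9954, 0.0948, -0.0154]] heading z 5.44 tcp [0.5769 0.272  0.1652]
shift cm [4.22 0.33 0.11] roll -0.15760434494566766 j6 0.233 F [-0.56 -0.09 -3.02] w 0.578 t 13.35
```

View pics/s14.png

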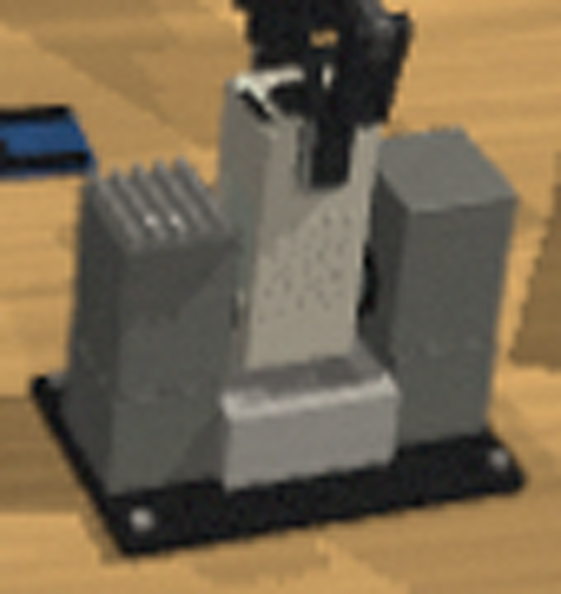

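>>> arm_command --series "0.3 0.3 0.1 0 -1; 0.6 0.3 0.1 0 -1; 0.6 0.3 0.1 0 -1"

```text
time_s: 13.7
tcp_pos: [0.578, 0.2753, 0.1596]
tool_rot: [3.132, 1.556, -3.056]
wrist_force: [0.5, 0.8, -2.3]
width: 0.577
```

```bash
python3 - <<'E'
from h import *
from rig import manip
s=manip.read_state()
plan(s,[.577,.2753,.123],5.6)
T=Ttool(s)
im=cv2.cvtColor(manip.read_camera("scene"),cv2.COLOR_RGB2BGR)
x0,y0,x1,y1,k=310,165,395,255,6.6
I=cv2.resize(im[y0:y1,x0:x1],None,fx=k,fy=k,interpolation=cv2.INTER_CUBIC)
cv2.imwrite("pics/s15r.png",I)
c=manip.get_calibration("scene")
cell=np.array([[x,.0004+a*.025,-.0006+b*.025] for x in(-.0196,.1004) for a,b in((-1,-1),(-1,1),(1,1),(1,-1))])@T[:3,:3].T+T[:3,3]
y=np.radians(5.6);R=np.array([[np.cos(y),-np.sin(y),0],[np.sin(y),np.cos(y),0],[0,0,1]])
blk=np.array([[a*.04,b*.04,z] for z in(.012,.05) for a,b in((-1,-1),(-1,1),(1,1),(1,-1))])@R.T+[.5757,.2757,0]
for B,col in((cell,(0,0,255)),(blk,(0,255,0))):
    p=((proj(c,B)-[x0,y0]+.5)*k-.5)
    for i in range(4):
        for a,b in((i,(i+1)%4),(4+i,4+(i+1)%4),(i,i+4)): cv2.line(I,tuple(int(v) for v in p[a].round()),tuple(int(v) for v in p[b].round()),col,1)
cv2.imwrite("pics/s15.png",I)
E
```

```text
axes x,y,z: [[-0.0143, -0.0012, -0.9999], [-0.095, 0.9955, 0.0001], [0.9954, 0.095, -0.0144]] heading z 5.45 tcp [0.578  0.2753 0.1596]
shift cm [ 3.66  0.   -0.04] roll -0.14928676153610354 j6 0.237 F [ 0.54  0.83 -2.29] w 0.577 t 13.7
```

View pics/s15.png

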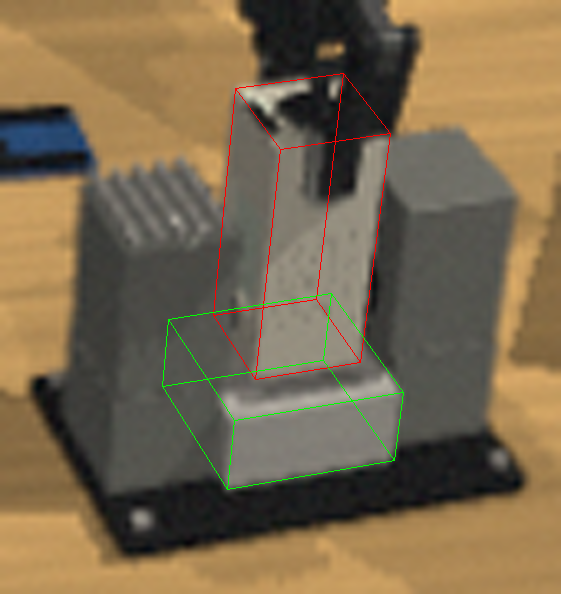

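The scene overlay puts the block about 2 mm further toward -y than the wrist estimate, so I'll aim 1 mm that way and let the chamfer centre the cell.

>>> arm_command --series "0.3 -0.1 -0.05 -0.1 -1; 0.6 -0.1 -0.05 -0.1 -1; 0.8 -0.1 -0.05 -0.1 -1; 1 -0.1 -0.05 -0.1 -1"

```text
time_s: 14.15
tcp_pos: [0.5773, 0.2743, 0.1494]
tool_rot: [3.138, 1.556, -3.048]
wrist_force: [0.4, -0.3, -2.8]
width: 0.58
```

>>> arm_command --series "0.2 0 0 0 -1; 0.4 0 0 0 -1; 0.4 0 0 0 -1"

```text
time_s: 14.45
tcp_pos: [0.5769, 0.2742, 0.1449]
tool_rot: [-3.132, 1.555, -3.035]
wrist_force: [0.7, -0.5, -2.4]
width: 0.58
```

```bash
cat > st.py <<'E'
from h import *
from rig import manip
import sys
plan(manip.read_state(),[float(v) for v in sys.argv[1:4]],float(sys.argv[4]))
E
python3 st.py .577 .2742 .123 5.6
```

```text
axes x,y,z: [[-0.0154, -0.0016, -0.9999], [-0.0969, 0.9953, -0.0001], [0.9952, 0.0969, -0.0155]] heading z 5.56 tcp [0.5769 0.2742 0.1449]
shift cm [ 2.19 -0.    0.04] roll -0.040408599851218696 j6 0.234 F [ 0.68 -0.5  -2.36] w 0.58 t 14.45
```

>>> arm_command --series "0.3 0 0 0 -1; 0.6 0 0 0 -1; 0.9 0 0 0 -1; 1.1 0 0 0 -1"

```text
time_s: 14.85
tcp_pos: [0.5765, 0.2741, 0.1333]
tool_rot: [-3.125, 1.555, -3.028]
wrist_force: [-0.4, -0.5, -2.9]
width: 0.579
```

```bash
python3 st.py .577 .2742 .123 5.6
```

```text
axes x,y,z: [[-0.016, -0.0018, -0.9999], [-0.0968, 0.9953, -0.0003], [0.9952, 0.0968, -0.0161]] heading z 5.56 tcp [0.5765 0.2741 0.1333]
shift cm [1.03 0.   0.07] roll -0.04249406672244049 j6 0.234 F [-0.42 -0.47 -2.93] w 0.579 t 14.85
```

>>> arm_command --series "0.3 0 0.05 0 -1; 0.5 0 0.05 0 -1; 0.7 0 0.05 0 -1; 0.8 0 0.05 0 -1"

```text
time_s: 15.25
tcp_pos: [0.5767, 0.2741, 0.125]
tool_rot: [-3.119, 1.554, -3.022]
wrist_force: [-1.3, 0.2, -3.0]
width: 0.579
```

>>> arm_command --series "0.1 0 0 0 -1; 0.2 0 0 0 -1; 0.3 0 0 0 -1; 0.3 0 0 0 -1"

```text
time_s: 15.65
tcp_pos: [0.5768, 0.2741, 0.1226]
tool_rot: [-3.12, 1.555, -3.023]
wrist_force: [-1.4, -1.0, -0.9]
width: 0.573
```

```bash
python3 st.py .577 .2742 .122 5.6
```

```text
axes x,y,z: [[-0.0161, -0.0019, -0.9999], [-0.0969, 0.9953, -0.0004], [0.9952, 0.0969, -0.0162]] heading z 5.56 tcp [0.5768 0.2741 0.1226]
shift cm [0.06 0.01 0.02] roll -0.04102266802610188 j6 0.234 F [-1.4  -0.95 -0.87] w 0.573 t 15.65
```

>>> arm_command --series "0.1 0 0 0 -1; 0.15 0 0 0 -1; 0.15 0 0 0 -1"

```text
time_s: 15.95
tcp_pos: [0.5769, 0.2742, 0.1226]
tool_rot: [-3.115, 1.554, -3.018]
wrist_force: [-4.3, -1.9, 4.8]
width: 0.576
```

The cell is down on the floor: z stays at 0.1226 (0.1224 expected) and the upward force is 4.8 N. Releasing it and checking.

>>> arm_command --series "0 0 0 0 -0.1; 0 0 0 0 0.1; 0 0 0 0 0.5; 0 0 0 0 1; 0 0 0 0 1"

```text
time_s: 16.45
tcp_pos: [0.5772, 0.2743, 0.1227]
tool_rot: [-3.126, 1.555, -3.029]
wrist_force: [-0.8, 0.1, 0.4]
width: 0.995
```

>>> arm_command --series "0 0 0 0 1; 0 0 0 0 1; -3 0 0 0 1; -7 0 0 0 1; -10 0 0 0 1"

```text
time_s: 16.95
tcp_pos: [0.5793, 0.2746, 0.2248]
tool_rot: [3.129, 1.557, -3.057]
wrist_force: [0.5, 0.1, 0.8]
width: 1.002
```

```bash
python3 snap.py w16 .577 .2742 .25 5.6; python3 - <<'E'
from blob import *
r,s=dark("w16",180,120,340,330)
for c,st in r: print(c,st,atz(cw,c,.142,s))
i=cv2.cvtColor(manip.read_camera("scene"),cv2.COLOR_RGB2BGR)[165:255,310:395]; cv2.imwrite("pics/s16.png",cv2.resize(i,None,fx=6.6,fy=6.6,interpolation=cv2.INTER_CUBIC))
E
```

```text
axes x,y,z: [[-0.014, -0.0012, -0.9999], [-0.0969, 0.9953, 0.0002], [0.9952, 0.0969, -0.0141]] heading z 5.56 tcp [0.5793 0.2746 0.2248]
shift cm [-2.52 -0.02 -0.27] roll -0.03801923347796787 j6 0.234 F [0.49 0.11 0.82] w 1.002 t 16.95
[217.80395257 188.10909091] [  14    0   97  125 2530] [0.55045743 0.28266506 0.142     ]
[301.31258774 178.47449696] [ 107    0   28  117 2137] [0.60876459 0.29583483 0.142     ]
[251.75       173.45833333] [ 54  50  37   8 288] [0.5736063  0.29595694 0.142     ]
[252.30420445 201.84089035] [  52   63   41   38 1213] [0.57602963 0.27473029 0.142     ]
[209.36538462 277.78846154] [ 25 149  11  21 104] [0.54835474 0.20729366 0.142     ]
[280.02380952 285.26190476] [ 92 163  17   7  42] [0.6047217  0.20637133 0.142     ]
[182.19251337 313.97860963] [  0 166   8  44 187] [0.52781568 0.17013238 0.142     ]
[277.11666667 297.1       ] [ 86 174  23   7  60] [0.60376729 0.1950031  0.142     ]
[266.51111111 319.12222222] [ 84 186   5  24  90] [0.59763968 0.17251505 0.142     ]
```

View pics/w16L.png

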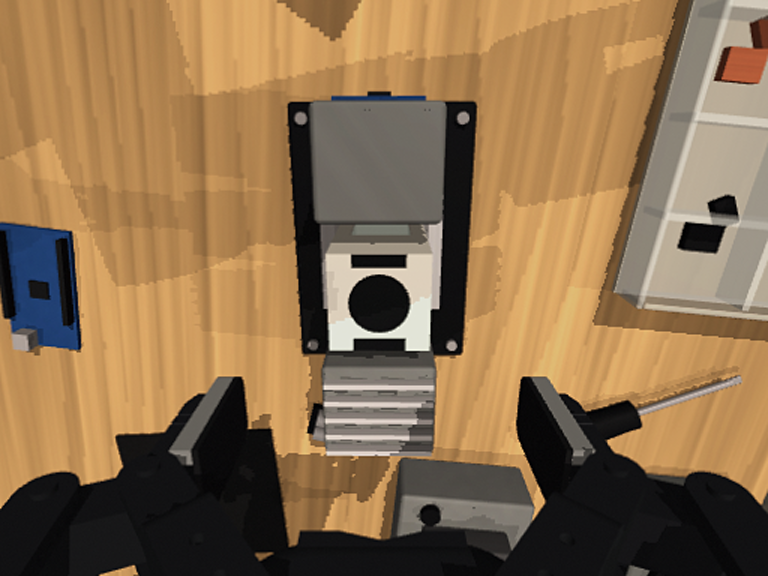

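View pics/s16.png

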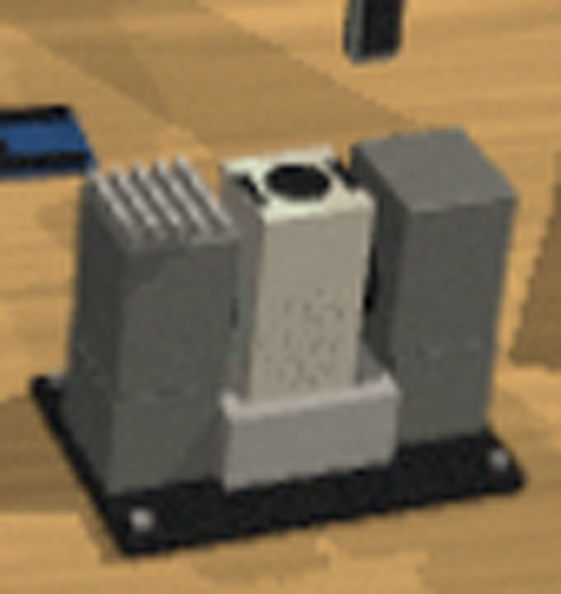

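The cell sits seated and square: mouth at (0.576, 0.275), top level with the towers. Next is the lamp lever, so I'll measure the supply box.

```bash
python3 - <<'E'
from blob import *
np.set_printoptions(precision=4,suppress=True)
ct=manip.get_calibration("top")
B=lambda *p:un(p,65,90,3.8)
P=np.array([atz(ct,B(*p),.05) for p in[(560,75),(711,75),(713,236),(562,238)]]);print(P,P.mean(0))
_,s=load("w11")
Q=np.array([atz(cw,un(p,0,0,1.5),.05,s) for p in[(460,279),(600,290)]]);print("w11 +y edge",Q,np.degrees(np.arctan2(*(Q[1]-Q[0])[[1,0]])))
c=lambda p:atz(cw,un(p,0,0,1.5),.142,s);print("ball w11",c((520,421)))
# open view from current pose not including the box; top current
cv2.imwrite("pics/top17.png",cv2.resize(cv2.cvtColor(manip.read_camera("top"),cv2.COLOR_RGB2BGR)[90:170,195:275],None,fx=7,fy=7,interpolation=cv2.INTER_CUBIC))
E
```

```text
[[ 0.718   0.076   0.05  ]
 [ 0.7182 -0.0217  0.05  ]
 [ 0.6102 -0.0228  0.05  ]
 [ 0.6088  0.0731  0.05  ]] [0.6638 0.0261 0.05  ]
w11 +y edge [[0.6049 0.0875 0.05  ]
 [0.7152 0.0891 0.05  ]] 0.8507758343398385
ball w11 [0.6394 0.0245 0.142 ]
```

View pics/top17.png

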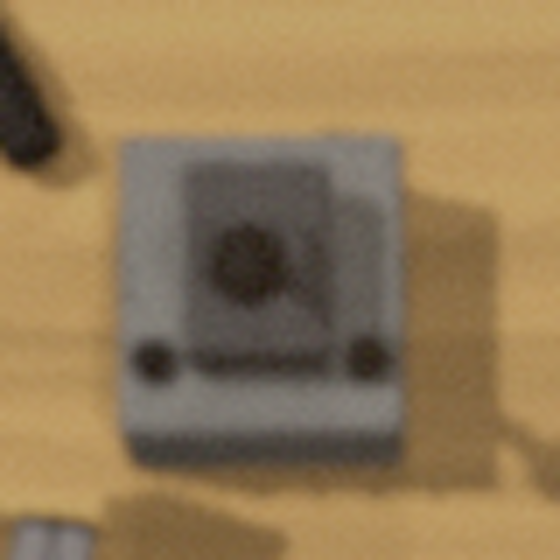

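Box centre from the top view is (0.664, 0.026), but the wrist edge disagrees by about 12 mm, so I'll look closer. I'll shut the fingers on the way.

>>> arm_command --series "-3 -3 0 0 0; -5 -7.5 0 1 -1; -5.5 -12 0 2 -1; -5.5 -16.5 1 3.5 -1; -5.5 -21 2 5.5 -1"

```text
time_s: 17.6
tcp_pos: [0.621, 0.0666, 0.2798]
tool_rot: [3.075, 1.56, 3.076]
wrist_force: [0.5, 0.6, -0.4]
width: 0.148
```

```bash
python3 st.py .60 .0 .27 0
```

```text
axes x,y,z: [[-0.0107, 0.0007, -0.9999], [-0.0004, 1.0, 0.0007], [0.9999, 0.0004, -0.0107]] heading z 0.02 tcp [0.621  0.0666 0.2798]
shift cm [ 1.   -6.66 -2.09] roll 0.023979109463311943 j6 -0.006 F [ 0.47  0.55 -0.37] w 0.148 t 17.6
```

```bash
python3 snap.py w17 .60 0 .27 0
```

```text
axes x,y,z: [[-0.0107, 0.0007, -0.9999], [-0.0004, 1.0, 0.0007], [0.9999, 0.0004, -0.0107]] heading z 0.02 tcp [0.621  0.0666 0.2798]
shift cm [ 1.   -6.66 -2.09] roll 0.023979109463311943 j6 -0.006 F [ 0.47  0.55 -0.37] w 0.148 t 17.6
```

>>> arm_command --series "0 -3 -1 0 -1; 0 -6.6 -2 0 -1; 0 -6.6 -2 0 -1; 0 -6.6 -2 0 -1"

```text
time_s: 18.05
tcp_pos: [0.6018, -0.0073, 0.2782]
tool_rot: [-2.71, 1.558, -2.719]
wrist_force: [-0.2, 0.8, -0.3]
width: -0.004
```

```bash
python3 snap.py w18 .60 0 .27 0
```

```text
axes x,y,z: [[-0.0118, -0.0053, -0.9999], [0.0081, 1.0, -0.0054], [0.9999, -0.0082, -0.0118]] heading z -0.47 tcp [ 0.6018 -0.0073  0.2782]
shift cm [ 0.82  0.73 -0.18] roll -0.46828387759521206 j6 -0.116 F [-0.16  0.77 -0.31] w -0.004 t 18.05
```

View pics/w17L.png

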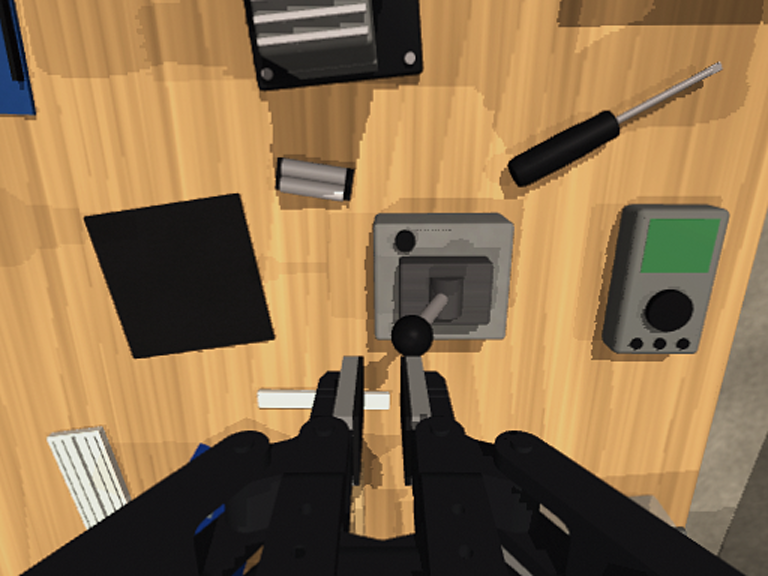

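View pics/w18L.png

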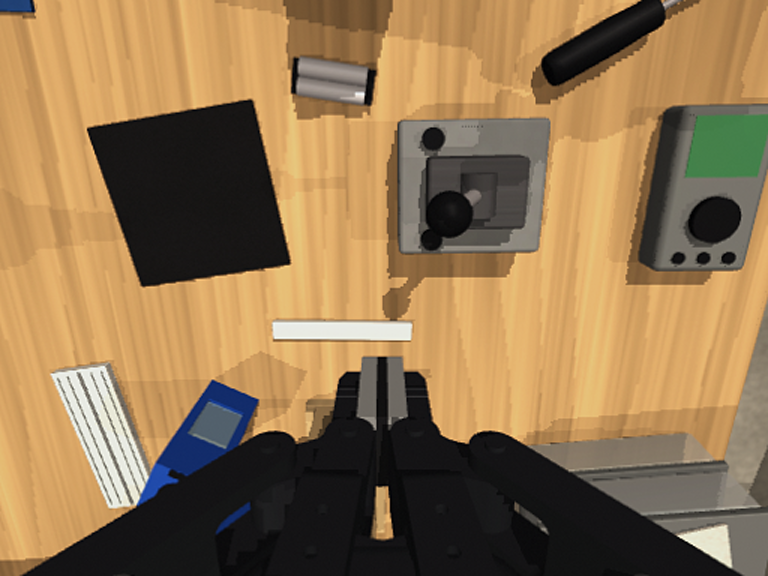

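```bash
python3 - <<'E'
from blob import *
np.set_printoptions(precision=4,suppress=True)
_,a=load("w17");_,b=load("w18")
L=lambda *p:un(p,0,0,1.5)
for n,p,q in[("ball",(412,335.5),(449,214)),("+y knob",(405,240),(433,138)),("TLbox",(374,213),(398,120)),("TRbox",(513,221),(549,121)),("blockTL",(400,257),(427,155)),("blockTR",(494,258),(529,156))]:
    print(n,*tri([ray(cw,L(*p),a),ray(cw,L(*q),b)]))
P=np.array([atz(cw,L(*p),.05,b) for p in[(398,120),(550,119),(540,252),(400,252)]]);print(P,P.mean(0))
print("padscale tip", atz(cw,L(358,365),.267,b),atz(cw,L(404,365),.267,b), atz(cw,L(338,375),.28,b),atz(cw,L(428,375),.28,b))
E
```

```text
ball [0.6375 0.0265 0.1462] [np.float64(4.4177260191542656e-05), np.float64(4.417726019169929e-05)]
+y knob [0.636  0.064  0.0517] [np.float64(7.384112847378717e-06), np.float64(7.384112847492744e-06)]
TLbox [0.6113 0.0766 0.0055] [np.float64(0.0004853021324122541), np.float64(0.0004853021324121279)]
TRbox [0.7242 0.0748 0.0305] [np.float64(0.0003943897017196118), np.float64(0.0003943897017196691)]
blockTL [0.6317 0.0526 0.0598] [np.float64(0.00037521616217020017), np.float64(0.00037521616217028934)]
blockTR [0.7046 0.0512 0.0569] [np.float64(0.00010641687998578306), np.float64(0.00010641687998592685)]
[[ 0.6109  0.0764  0.05  ]
 [ 0.7189  0.0761  0.05  ]
 [ 0.7217 -0.0216  0.05  ]
 [ 0.6128 -0.0211  0.05  ]] [0.6661 0.0274 0.05  ]
padscale tip [ 0.5931 -0.002   0.267 ] [ 0.6086 -0.002   0.267 ] [0.5878 0.0016 0.28  ] [0.6156 0.0016 0.28  ]
```

Ball triangulates to (0.6375, 0.0265, 0.146) and the box centre to about (0.667, 0.027). I'll come down behind the ball with the fingers shut and push along +x.

```bash
python3 st.py .58 .0265 .142 0
```

```text
axes x,y,z: [[-0.0112, -0.0053, -0.9999], [0.0067, 1.0, -0.0054], [0.9999, -0.0068, -0.0112]] heading z -0.39 tcp [ 0.6021 -0.0065  0.2786]
shift cm [13.66  3.36 -2.08] roll -0.38707668086291847 j6 -0.116 F [ 0.5  -0.37  0.02] w 0.004 t 18.1
```

>>> arm_command --series "1 2 -2 -0.4 -1; 3 3.4 -2.2 -0.4 -1; 7 3.4 -2.1 -0.4 -1; 11 3.4 -2.1 -0.4 -1; 13.6 3.4 -2.1 -0.4 -1"

```text
time_s: 18.6
tcp_pos: [0.5778, 0.0291, 0.139]
tool_rot: [-2.861, 1.554, -2.858]
wrist_force: [-0.4, -0.2, -0.4]
width: -0.003
```

>>> arm_command --series "0 0 0 0 -1; 0 0 0 0 -1"

```text
time_s: 18.8
tcp_pos: [0.5769, 0.0305, 0.1379]
tool_rot: [-2.932, 1.552, -2.927]
wrist_force: [0.2, -0.1, -0.3]
width: 0.001
```

```bash
python3 snap.py w19 .68 .0265 .142 0
```

```text
axes x,y,z: [[-0.0185, -0.004, -0.9998], [-0.0047, 1.0, -0.004], [0.9998, 0.0046, -0.0186]] heading z 0.27 tcp [0.5769 0.0305 0.1379]
shift cm [-0.59 -0.45 10.3 ] roll 0.2652786536736187 j6 -0.068 F [ 0.16 -0.05 -0.26] w 0.001 t 18.8
```

View pics/w19L.png

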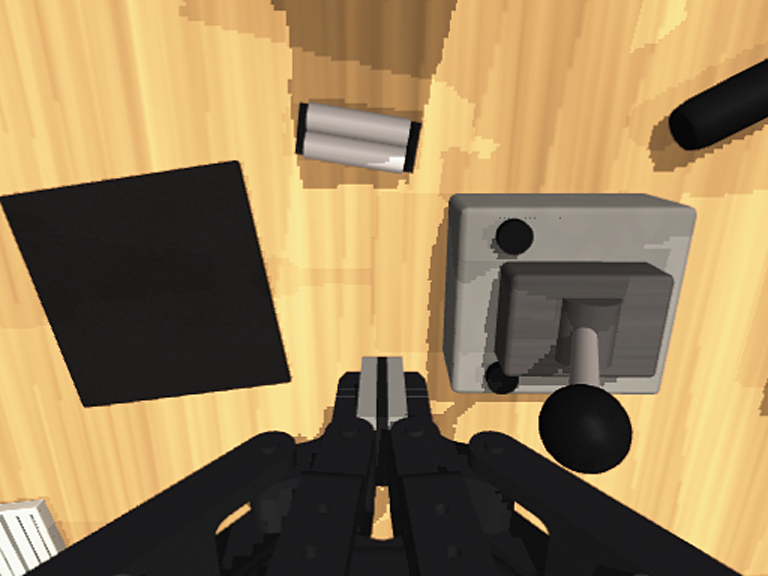

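>>> arm_command --series "-0.4 -0.4 1 0 -1; -0.4 -0.4 2 0 -1; -0.4 -0.4 3 0 -1; -0.4 -0.4 4 0 -1; -0.4 -0.4 5 0 -1"

```text
time_s: 19.35
tcp_pos: [0.6295, 0.0262, 0.1433]
tool_rot: [-2.854, 1.555, -2.85]
wrist_force: [-1.3, 0.1, 1.0]
width: -0.002
```

```bash
python3 snap.py w20 .68 .0265 .142 0
```

```text
axes x,y,z: [[-0.0148, -0.0045, -0.9999], [-0.0041, 1.0, -0.0044], [0.9999, 0.004, -0.0149]] heading z 0.23 tcp [0.6295 0.0262 0.1433]
shift cm [0.06 0.01 5.05] roll 0.23074527427027647 j6 -0.069 F [-1.33  0.1   0.97] w -0.002 t 19.35
```

View pics/w20L.png

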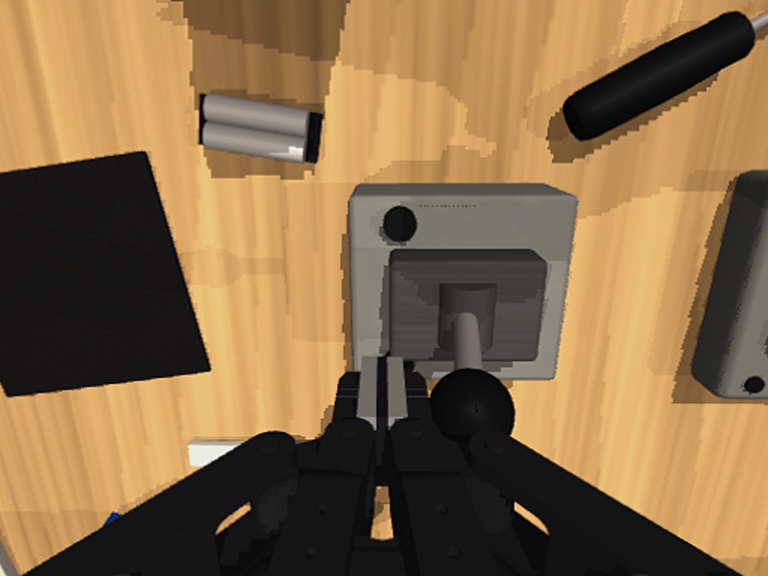

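The fingers are in contact with the ball and the lever has started to move. Continuing.

>>> arm_command --series "0 0 1 0 -1; 0 0 2 0 -1; 0 0 3 0 -1; 0 0 3.8 0 -1; 0 0 4.3 0 -1"

```text
time_s: 19.9
tcp_pos: [0.6745, 0.0263, 0.1422]
tool_rot: [-2.82, 1.557, -2.816]
wrist_force: [-0.3, -0.1, -0.4]
width: -0.006
```

>>> arm_command --series "0 0 0.3 0 -1; 0 0 0.6 0 -1; 0 0 0.8 0 -1"

```text
time_s: 20.2
tcp_pos: [0.6793, 0.0263, 0.1415]
tool_rot: [-2.945, 1.548, -2.941]
wrist_force: [-11.3, -0.8, 5.5]
width: -0.003
```

```bash
python3 snap.py w21 .68 .0265 .142 0; python3 -c "
from blob import *
_,s=load('w21');print(atz(cw,(300,270),.142,s))"
```

```text
axes x,y,z: [[-0.0224, -0.0046, -0.9997], [-0.0043, 1.0, -0.0045], [0.9997, 0.0042, -0.0224]] heading z 0.24 tcp [0.6793 0.0263 0.1415]
shift cm [-0.05  0.02  0.07] roll 0.2406474638742111 j6 -0.064 F [-11.31  -0.79   5.48] w -0.003 t 20.2
[0.70046051 0.02398439 0.142     ]
```

View pics/w21L.png

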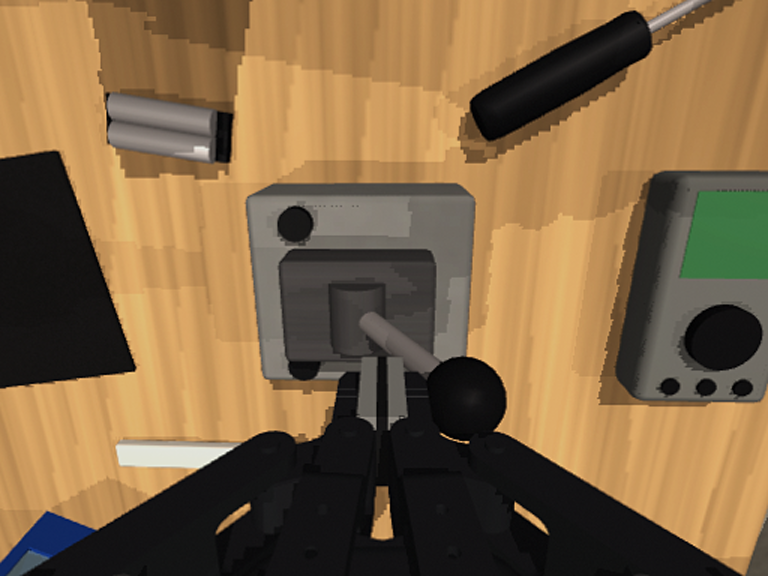

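The force rose to 11 N at the expected position, so the lever is at its stop. I'll back off and check.

>>> arm_command --series "0 0 -2 0 -1; 0 0 -5 0 -1; -3 0 -7 0 -1; -7 0 -8 0 -1; -11 0 -8 0 -1"

```text
time_s: 20.75
tcp_pos: [0.6001, 0.0266, 0.2541]
tool_rot: [-2.965, 1.546, -2.96]
wrist_force: [1.6, -0.4, -0.2]
width: 0.004
```

>>> arm_command --series "0 0 0 0 -1; 0 0 0 0 -1"

```text
time_s: 20.95
tcp_pos: [0.6015, 0.0266, 0.2568]
tool_rot: [-2.892, 1.552, -2.887]
wrist_force: [0.0, -0.5, 0.1]
width: 0.005
```

```bash
python3 snap.py w22 .68 .0265 .142 0; python3 - <<'E'
import cv2
from rig import manip
for n in("scene","top"):
    cv2.imwrite(f"pics/{n}22.png",cv2.resize(cv2.cvtColor(manip.read_camera(n),cv2.COLOR_RGB2BGR),None,fx=1.5,fy=1.5))
E
```

```text
axes x,y,z: [[-0.0183, -0.0048, -0.9998], [-0.0043, 1.0, -0.0047], [0.9998, 0.0042, -0.0183]] heading z 0.24 tcp [0.6015 0.0266 0.2568]
shift cm [1.133e+01 1.000e-02 8.060e+00] roll 0.2408696801888368 j6 -0.072 F [ 0.01 -0.47  0.1 ] w 0.005 t 20.95
```

View pics/w22L.png

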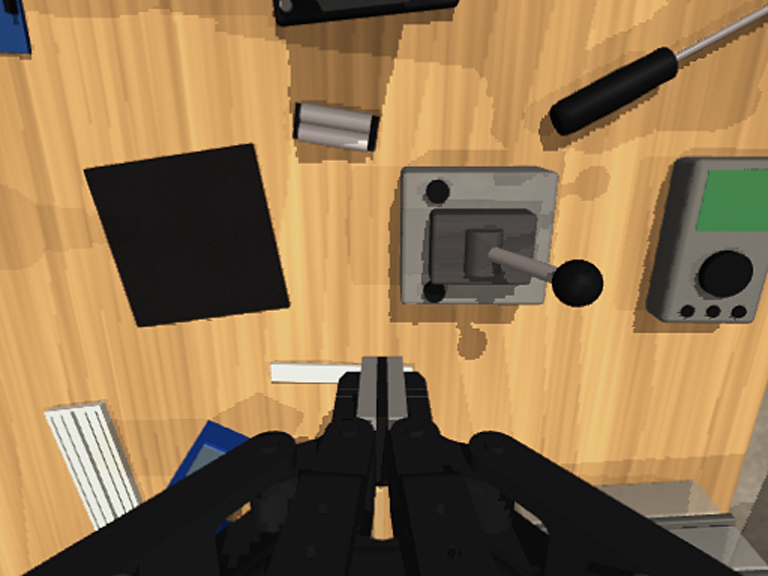

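View pics/scene22.png

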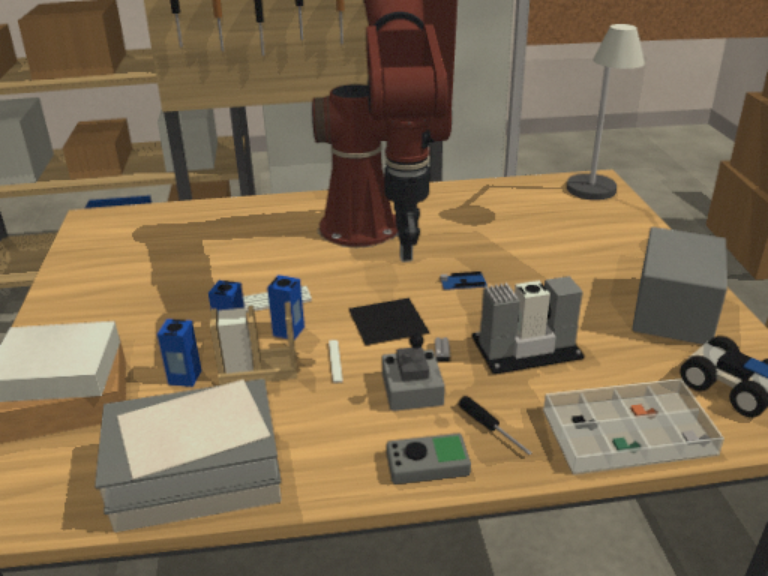

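View pics/top22.png

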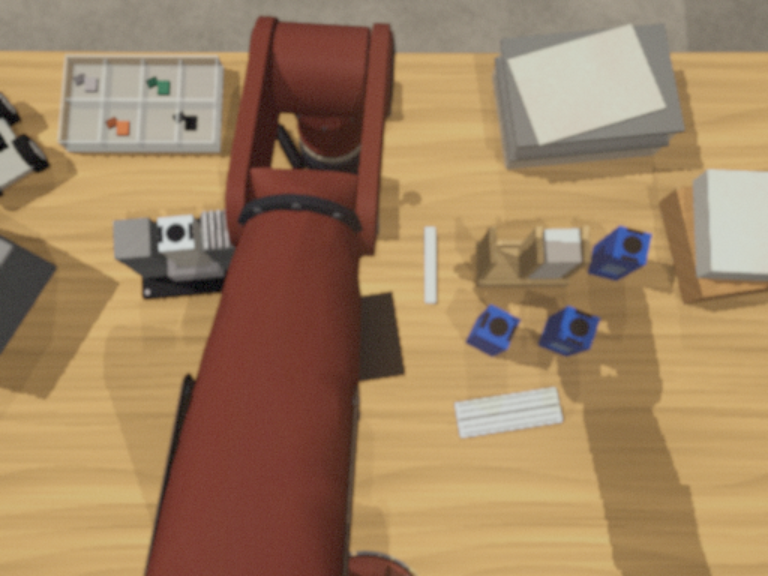

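```bash
python3 - <<'E'
from blob import *
_,a=load("w21");_,b=load("w22")
L=lambda *p:un(p,0,0,1.5)
x,e=tri([ray(cw,L(467,398),a),ray(cw,L(577,283.5),b)]);print(x,e,"angle from start ball", .5+np.arctan2(x[0]-.668,x[2]-.072))
print(np.arctan2(x[0]-.6375,.0702*2)*1, 2*np.arcsin((x[0]-.6375)/2/.08))
E
```

```text
[0.70564093 0.02605223 0.14052775] [np.float64(0.0002905438214861174), np.float64(0.0002905438214863539)] angle from start ball 1.0022903149097102
0.45184631256545604 0.8798703025992467
```

The lever measures about 1.00 rad, at its stop. The cell is seated, the blank is in its bay and the arm touches nothing, so I'm handing in.

```bash
python3 -c "
from rig import manip
print(manip.job_done())"
```

```text
the job is handed in; nothing more can be done
None
```

I moved the sample cell from the rack to the pad and re-gripped it by its ribbed sides. I then lowered it into the bench socket with its windows facing the towers and released it. Only after that did I push the lamp lever over to its stop. The job was handed in at about 21 s of the 72 s allowed, and it reports no verdict.

**Last checks:**
- **Cell:** before release, the gripper stopped at z = 0.1226 against 0.1224 expected, with 4.8 N upward force. After release the mouth measured (0.576, 0.275), square to the bench and level with the towers.
- **Lamp:** the ball triangulated to (0.706, 0.026, 0.141), about 1.00 rad, with the lever against its stop at 11 N.
- **Surroundings:** by eye, the final pictures show the blank standing in its bay and the loose things in place. The circuit board was last seen in the scene view, since the arm hid it from above. The wrist force was near zero with the arm clear.

**Checks that disagreed:**
- **Socket position:** the scene camera put the socket about 2 mm from the wrist camera's measurement. I aimed in between and the cell went in without side force.
- **Supply box:** one rough wrist reading of its edge was about 12 mm off. Two fresh wrist views gave (0.667, 0.027), which I used.
- **Lever at the start:** the ball measured about 4 mm higher than the text says. Taken at face value the lever was about 0.1 rad over, still well below the 0.4 rad limit. A cruder estimate, from how far the ball moved, gave only 0.88 rad of travel.

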